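# Close the core-slice rinse rack with its comb bar

## Task

Close the rack of sawn core slices ready for rinsing: lay the comb bar across the rack's two end blocks so that it sits fully down in both saddles, its fins between the slices and every slice still standing in its slot, then swing both latches fully shut over the ends of the bar. Lower the bar rather than letting it drop, and leave the other things on the desk where they are.

Things in the scene. Friction and masses are not known exactly. Their poses are not given: they have to be found in the camera images.
- rack: heavy rack that does not move: grey base 72 (x) x 186 (y) mm, five white slot walls 22 mm apart (tops 36 mm high), an aluminium end block at each end (72 mm in x, 22 mm in y, centred at y = +-69 mm, top 78 mm high) with a saddle for the bar cut in its top. Origin at the centre of the underside; y along the row of slices, which is the line of the bar; x away from the robot, give or take the yaw
- saddle_mid (a point): point midway between the two saddles, at the height of their floors, 68 mm above the desk; axes as the rack's. A saddle is a notch 24 mm wide in x and 10 mm deep (27 mm wide in the top 3.5 mm), open along y. The middle of the underside of the bar's plate comes to lie here
- bar: comb bar, 0.16 kg: aluminium plate 160 (y) x 20 (x) x 10 mm, five white fins below (5 mm thick in y, 30 mm wide in x, 24 mm deep, at y = 0, +-22, +-44 mm, last 5 mm thinned to 2.8), a grip rib on top. Starts standing on its fins, right of the rack. Origin at the middle, at the fin tips; plate 24 to 34 mm above it. Either way round fits. Seated, the origin is 44 mm high, over the rack's origin
- bar_grip (a point): centre of the bar's upright grip rib (10 mm thick in x, 50 mm long in y, 30 mm high, on top of the plate), 49 mm above the bar's origin; axes as the bar's: grip it across x, from above
- slice_1: pale slice of drill core, a disc 56 mm across and 9 mm thick, standing upright and loose in its slot (10.2 mm wide) at rack y = -33 mm, its flat faces towards the rack's +-y; its top is 65 mm above the desk. It can lean by about 2 mm at the top. Origin at the disc's centre, 37 mm above the desk
- slice_2: dark slice of drill core, a disc 56 mm across and 9 mm thick, standing upright and loose in its slot (10.2 mm wide) at rack y = -11 mm, its flat faces towards the rack's +-y; its top is 65 mm above the desk. It can lean by about 2 mm at the top. Origin at the disc's centre, 37 mm above the desk
- slice_3: tan slice of drill core, a disc 56 mm across and 9 mm thick, standing upright and loose in its slot (10.2 mm wide) at rack y = +11 mm, its flat faces towards the rack's +-y; its top is 65 mm above the desk. It can lean by about 2 mm at the top. Origin at the disc's centre, 37 mm above the desk
- slice_4: grey slice of drill core, a disc 56 mm across and 9 mm thick, standing upright and loose in its slot (10.2 mm wide) at rack y = +33 mm, its flat faces towards the rack's +-y; its top is 65 mm above the desk. It can lean by about 2 mm at the top. Origin at the disc's centre, 37 mm above the desk
- latch_left (a joint): steel swing latch on the rack's +y end block (left seen from the robot), rad: 0 = wide open, 2.09 = fully shut, a stop at each; grows clockwise seen from above. At q its arm points from the pivot along (cos(2.09-q), +sin(2.09-q)) in the rack's x, y. Stays where left (about 1 N at the pin). Starts at 0 to 0.7
- latch_right (a joint): steel swing latch on the rack's -y end block (right seen from the robot), rad: 0 = wide open, 2.09 = fully shut, a stop at each; grows anticlockwise seen from above. At q its arm points from the pivot along (cos(2.09-q), -sin(2.09-q)) in the rack's x, y. Stays where left (about 1 N at the pin). Starts at 0 to 0.7
- pivot_left (a point): pivot of the left latch, at the height of the block's top (78 mm above the desk); in the rack's frame at x = -24 mm, y = +69 mm. The latch arm is 11 mm wide, 5 mm thick, 1.5 mm above the block, and ends 41 mm from here; shut, it points along the rack's +x, across the saddle
- pivot_right (a point): pivot of the right latch, at the height of the block's top (78 mm above the desk); in the rack's frame at x = -24 mm, y = -69 mm. The latch arm is 11 mm wide, 5 mm thick, 1.5 mm above the block, and ends 41 mm from here; shut, it points along the rack's +x, across the saddle
- pin_left (a point): upright round pin on the left latch, 10 mm across (12 mm at its foot), to move the latch with; it stands 24 mm from the pivot and from 84.5 to 114.5 mm above the desk; this point is on its axis half-way up as the latch is now. Shut, it stands over the middle of the bar's end
- pin_right (a point): upright round pin on the right latch, 10 mm across (12 mm at its foot), to move the latch with; it stands 24 mm from the pivot and from 84.5 to 114.5 mm above the desk; this point is on its axis half-way up as the latch is now. Shut, it stands over the middle of the bar's end
- sample_jar: small glass sample jar with a screw lid, 34 mm across and 50 mm high, standing behind the rack; not part of the job; origin at the centre of its underside
- pocket_lens: folding hand lens in a black case, 32 x 56 x 13 mm, lying between the rack and the bar, further back; not part of the job; origin at the centre of its underside
- rock_chip: dark rock chip, 35 x 57 x 18 mm, lying at the back of the desk; not part of the job; origin at the centre of its underside
- foam_box_corner (a point): front lower corner of a large white foam box that stands on the tank at the back right and overhangs the desk; it does not move. The box reaches from 240 to 450 mm above the desk; from this corner its front side runs to x = 0.72, y = -0.08 and its left side to x = 0.94, y = 0.33. Keep the arm and the gripper clear of it
There are look-alikes about, which are no part of the job. What is shaped like the slice_3 but purple or red is not meant.

How it is judged:
By the outcome, as a careful person would: the job done as asked, in the order asked, and still so for the second after the job is handed in, with the robot touching nothing.
It also fails if it takes over 61 s, if anything falls off the work surface, if the arm or the gripper's body presses on something with over 40 N, if the wrist force passes 120 N, or if a joint passes its speed limit or range.

## Robot

A 7-joint arm with a two-finger parallel gripper is mounted at the origin on a cart in front of the work surface, level with it; the furniture and walls round the work are solid. World frame = base frame: x ahead of the robot, y to its left, z up, the work surface at z = 0. Lengths are in m, angles in rad, forces in N, time in s.
With the tool pointing down it reaches from about 0.4 to 0.85 m from the base axis. Payload 10.4 kg.
Tool frame: the origin (TCP) lies at the very end of the fingers, on their centre line; the grasp point (between the pads) lies 19 mm behind it; x points along the fingers, z is the direction in which the jaws open and shut, and the axes are right-handed (so a half turn about x gives the same grasp; the last joint's range is limited). The gripper opens to 85 mm and grips with 20 to 120 N. Pads are 22 mm wide; open, the fingers measure 114 mm over their backs; the gripper's body (76 mm by 85 mm) begins 54 mm behind the grasp point. The pads swing forward as they close: fully open they stand 13 mm farther back than shut.
Start: joints at [-1.139, 0.332, -0.065, 1.46, 0.022, 1.35, -0.088], TCP at [0.275, 0.561, 0.231] pointing down, gripper open.
Joint ranges: [-2.6, 2.6], [-0.5, 2.12], [-1.47, 1.34], [0.16, 2.42], [-1.27, 4.41], [0.06, 2.06], [-2.6, 2.6]. Speed limits (rad/s): [2.22, 2.22, 2.79, 2.79, 3.14, 3.14, 3.14].

## Interface

Orientations are given as a unit quaternion [x, y, z, w].
In Python, from workcell import readout, camera, manip gives the robot as it stands.
- The arm moves only by the shell command python3 -m inch 'ROWS' [FORCE]. ROWS is JSON, a list of rows, each a list of 3 entries, a list of its own where there are three numbers: the turn, a rotation vector about the tool's x, y, z in degrees, then the shift along the tool's x, y, z in mm, then the closure, from 0 (fully open) to 1 (shut). In form: [[[wx, wy, wz], [dx, dy, dz], hand], ...]. A call has 1 to 10 rows; each row is the pose to reach, as a shift and turn from the pose measured when the call began, along the tool's axes at that moment; what a row does not reach only later rows make up. A row lasts 1/8 s, in which the tool goes at most 62.5 mm and 10.7 degrees, less where a joint would pass 70% of its speed; a pose out of reach is approached as far as the arm can. A call with a gripper value outside its range is refused whole. The fingers move at their own pace and stop on an object; FORCE is the grip in N (left out, the last holds). Time passes only in rows, so rows that repeat a pose let the fingers close. It gives the time, the measured TCP pose, the force and the opening at its end, in the units of the state.
- readout.get_obs(): the state, without advancing time (a new reading comes with each control period).
- camera(name): name is "scene" or "top"; returns a dict with "pixels" (400x640x3 uint8, red, green, blue), "range_z" (400x640 float32, m along the optical axis (not along the pixel's ray), 0 where there is no reading), "intrinsics" (3x3 intrinsics, pixels), "extrinsics" (4x4, takes a point from world to camera coordinates). Camera axes: x right, y down, z forward; pixel columns grow to the right and rows downward; lengths in m; the calibration is good to about 2 mm. A picture is of the moment at which its call begins.
- manip.hand_in(): hands the job in, once; it reports no verdict.
The state is a dict: "clock": time; "joint_pos": joint angles; "joint_velocities": joint speeds; "tau": joint torques, N m; "position": TCP position; "ee_rot": TCP orientation; "ft_force": force on the tool from outside, world axes, zero at the start; "torque": the same for the moment, N m; "grip_width": opening from 0.0 (shut) to 1.0 (fully open).
Only numpy, scipy, OpenCV 4.12 (cv2) and the standard library are available. Lean on these libraries where they do the work, as an engineer would, in place of code of your own. Each camera call takes 0.05 s, during which the arm holds its last target.

## Working session

There is one attempt and no reset: what is moved stays moved. The work goes in short steps, Python scripts to look and compute and a shell command to move; the robot and the scene stay as the last step left them, time stands still between calls to the robot, and variables do not carry over. Pictures are saved under pics/ and viewed, and the job is handed in when it is done.

```bash
ls; mkdir -p pics; cat > h.py <<'E'
import numpy as np, cv2
from workcell import readout, camera, manip
from scipy.spatial.transform import Rotation as R
def save(n,im,crop=None,scale=1):
    if crop: im=im[crop[1]:crop[3],crop[0]:crop[2]]
    im=cv2.resize(im,None,fx=scale,fy=scale,interpolation=cv2.INTER_CUBIC)
    cv2.imwrite('pics/'+n,im[...,::-1])
def ray(c,u,v):
    K=c['intrinsics'];E=c['extrinsics'];Rm=E[:3,:3];t=E[:3,3]
    o=-Rm.T@t; d=Rm.T@np.linalg.inv(K)@np.array([u,v,1.]); return o,d
def onz(c,u,v,z):
    o,d=ray(c,u,v); return o+d*(z-o[2])/d[2]
def proj(c,p):
    q=c['extrinsics'][:3,:3]@np.asarray(p)+c['extrinsics'][:3,3]; q=c['intrinsics']@q; return q[:2]/q[2]
def cloud(c):
    Z=c['range_z'];v,u=np.indices(Z.shape);K=c['intrinsics'];E=c['extrinsics']
    P=np.stack([(u-K[0,2])/K[0,0]*Z,(v-K[1,2])/K[1,1]*Z,Z],-1)
    W=(P-E[:3,3])@E[:3,:3]; W[Z==0]=np.nan; return W
E
python3 - <<'E'
from h import *
for n in('scene','top'):
    c=camera(n); save(n+'0.png',c['pixels']); np.savez(n+'0.npz',**c); print(c['intrinsics'],c['extrinsics'])
print(readout.get_obs())
E
```

```text
pics
[[390.16244421   0.         318.58161111]
 [  0.         390.16244421 192.6816931 ]
 [  0.           0.           1.        ]] [[ 0.60723162 -0.79432861 -0.01765831 -0.16540727]
 [-0.55262685 -0.40628358 -0.72769308  0.50701231]
 [ 0.57085315  0.45163671 -0.68567555  0.63463992]
 [ 0.          0.          0.          1.        ]]
[[484.33572517   0.         313.48598942]
 [  0.         484.33572517 199.46371733]
 [  0.           0.           1.        ]] [[ 0.01536079 -0.99987269  0.00431913  0.19071381]
 [-0.99020576 -0.01581149 -0.13871752  0.55953261]
 [ 0.13876815 -0.00214601 -0.99032257  1.34713691]
 [ 0.          0.          0.          1.        ]]
{'clock': 0.1, 'joint_pos': array([-1.13857728,  0.33281468, -0.06473772,  1.4608169 ,  0.02158467,
        1.34987383, -0.08850534]), 'joint_velocities': array([ 2.72631954e-05, -1.96488840e-03, -1.82777236e-03, -2.12353837e-03,
        8.31769700e-05,  2.59992355e-04, -3.86812263e-04]), 'tau': array([ 1.63734388e-03, -6.26744628e+01,  4.92255378e-02, -3.92430818e+01,
        1.64248230e-02,  6.88156739e-03,  1.37852072e-05]), 'position': array([0.27440207, 0.56119538, 0.23061113]), 'ee_rot': array([-0.37464864,  0.60020609,  0.37417761,  0.59948492]), 'ft_force': array([-0.15812337, -0.77535906, -0.08677943]), 'torque': array([-0.06121411, -0.04508668, -0.01018487]), 'grip_width': 1.0019871247408176}
```

View pics/scene0.png

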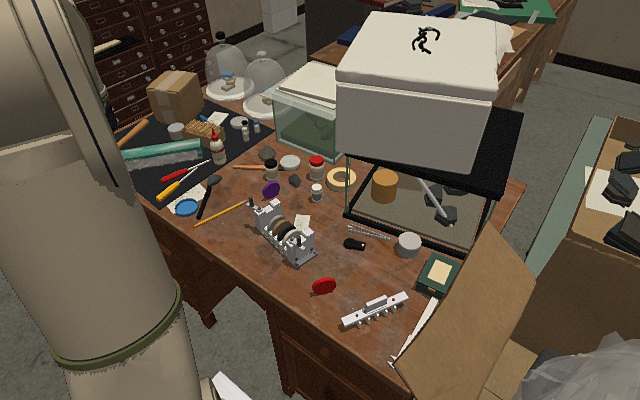

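View pics/top0.png

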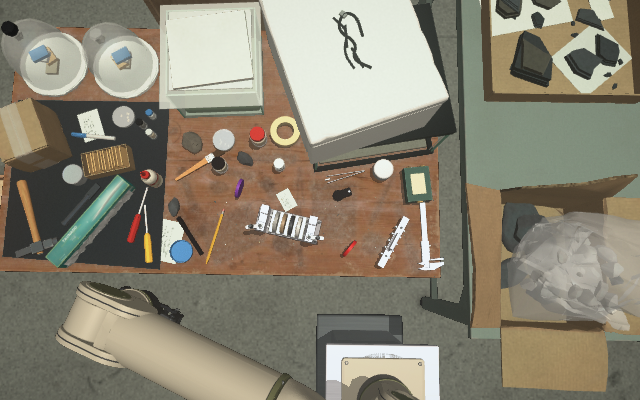

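The scene view shows the rack at about (283,235) and the bar at (375,310). In the top view the rack is near (285,224), the bar near (392,243) and the foam box front corner near (315,165). I'll zoom in next.

```bash
python3 - <<'E'
from h import *
t=np.load('top0.npz');s=np.load('scene0.npz')
save('t1.png',t['pixels'],(235,190,335,260),8)
save('t2.png',t['pixels'],(360,200,430,275),8)
save('s1.png',s['pixels'],(235,185,330,275),6)
save('s2.png',s['pixels'],(330,280,420,340),8)
E
```

```text
(no output)
```

View pics/t1.png

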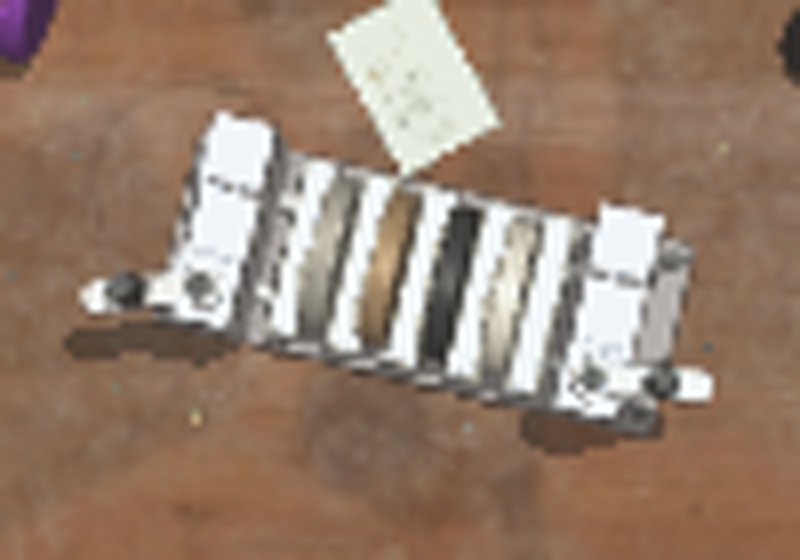

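View pics/t2.png

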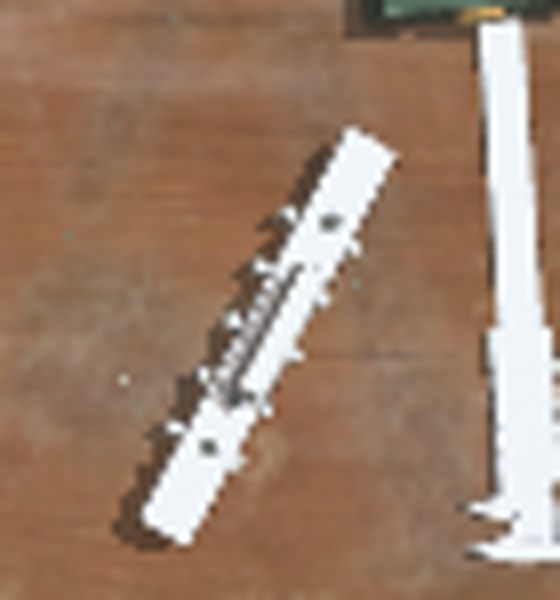

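View pics/s1.png

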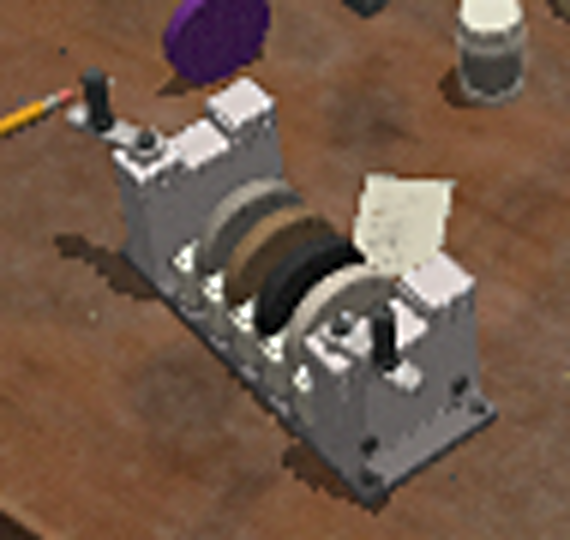

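View pics/s2.png

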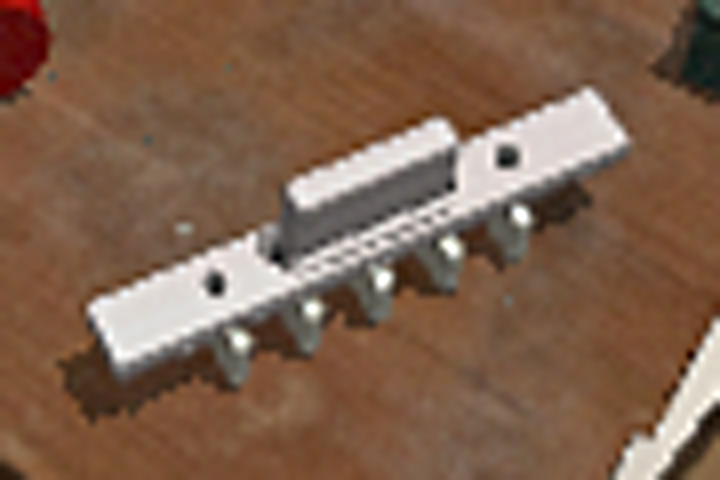

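```bash
python3 - <<'E'
from h import *
for n in('top0','scene0'):
    c=np.load(n+'.npz');W=cloud(c)
    # desk
    m=(abs(W[...,0]-.5)<.2)&(abs(W[...,1])<.3)
    print(n,np.nanmedian(W[...,2][m]))
    for name,box,z0,z1 in(('rack',(235,190,335,260) if n=='top0' else (235,185,330,275),.07,.082),('bar',(360,200,430,275) if n=='top0' else (330,280,420,340),.028,.040),('rib',(360,200,430,275) if n=='top0' else (330,280,420,340),.058,.07)):
        S=W[box[1]:box[3],box[0]:box[2]].reshape(-1,3); S=S[(S[:,2]>z0)&(S[:,2]<z1)]
        r=cv2.minAreaRect((S[:,:2]*1000).astype(np.float32)); print(name,len(S),np.median(S,0),np.percentile(S[:,2],[5,50,95]),r)
        if name=='rack':
            d=np.linalg.norm
    P=W[200,235:335,2] if n=='top0' else W[240,235:330,2]
c=np.load('top0.npz')
# corner estimates from zoomed views
def tc(x,y,z): return onz(c,235+(x+.5)/8-.5,190+(y+.5)/8-.5,z)
for p in((218,112),(275,125),(225,325),(600,205),(665,215),(625,410),(200,288),(592,377)):print('rack',p,tc(*p,.078).round(4))
for p in((127,288),(662,380)):print('pin top',tc(*p,.1145).round(4))
def tb(x,y,z): return onz(c,360+(x+.5)/8-.5,200+(y+.5)/8-.5,z)
q=[tb(*p,.034) for p in((352,125),(398,158),(190,548),(142,517),(331,221),(208,447))]
print(np.round(q,4),np.mean(q[:4],0),np.mean(q[4:],0))
E
```

```text
top0 0.0035311608899665325
rack 263 [0.48804128 0.3229525  0.07729378] [0.07106826 0.07729378 0.08105599] ((484.9841003417969, 273.5437316894531), (217.08192443847656, 73.38557434082031), 78.13670349121094)
bar 342 [ 0.45588894 -0.03100507  0.03373313] [0.029445   0.03373313 0.03817638] ((475.92547607421875, -42.82701110839844), (47.5001335144043, 234.44664001464844), 56.751129150390625)
rib 65 [ 0.43746114 -0.02679302  0.06354636] [0.05902083 0.06354636 0.06786088] ((439.82708740234375, -27.823762893676758), (9.783143997192383, 48.527008056640625), 61.65916442871094)
scene0 0.03629492812914634
rack 292 [0.48723448 0.22390365 0.07800309] [0.07063792 0.07800309 0.0808772 ] ((482.8437194824219, 264.7547607421875), (183.24075317382812, 72.93060302734375), 77.62413024902344)
bar 592 [ 0.42782614 -0.02579308  0.03501216] [0.02966975 0.03501216 0.03818515] ((474.4272155761719, -17.212936401367188), (105.71001434326172, 201.26771545410156), 51.08253479003906)
rib 122 [ 0.4372598  -0.02698716  0.0644975 ] [0.05983424 0.0644975  0.06673465] ((438.788330078125, -27.571409225463867), (11.239548683166504, 48.870567321777344), 60.99215316772461)
rack (218, 112) [0.5372 0.3427 0.078 ]
rack (275, 125) [0.533  0.3228 0.078 ]
rack (225, 325) [0.4633 0.3381 0.078 ]
rack (600, 205) [0.5069 0.2097 0.078 ]
rack (665, 215) [0.5037 0.1872 0.078 ]
rack (625, 410) [0.4363 0.2    0.078 ]
rack (200, 288) [0.4759 0.3471 0.078 ]
rack (592, 377) [0.4474 0.2115 0.078 ]
pin top [0.4725 0.3675 0.1145]
pin top [0.4445 0.1878 0.1145]
[[ 5.158e-01 -5.880e-02  3.400e-02]
 [ 5.042e-01 -7.520e-02  3.400e-02]
 [ 3.652e-01 -2.000e-04  3.400e-02]
 [ 3.757e-01  1.670e-02  3.400e-02]
 [ 4.813e-01 -5.100e-02  3.400e-02]
 [ 4.006e-01 -6.700e-03  3.400e-02]] [ 0.44025061 -0.029377    0.034     ] [ 0.44097412 -0.02885822  0.034     ]
```

```bash
cat >> h.py <<'E'
def tool():
    o=readout.get_obs(); return o,R.from_quat(o['ee_rot']).as_matrix()
def go(pos,jaw_deg):
    """needed turn/shift in tool axes; tool down, jaw axis z at world angle jaw_deg (mod 180)"""
    o,M=tool()
    cur=np.degrees(np.arctan2(M[1,2],M[0,2])); 
    for k in(0,180,-180):
        a=np.radians(jaw_deg+k); z=np.array([np.cos(a),np.sin(a),0]);x=np.array([0,0,-1.]);y=np.cross(z,x)
        T=np.stack([x,y,z],1); rv=np.degrees(R.from_matrix(M.T@T).as_rotvec())
        print('turn',rv.round(2),'shift',(M.T@(np.array(pos)-o['position'])*1000).round(1))
    print('cur',o['position'].round(4),'jaw',cur.round(2),'j7',o['joint_pos'][6].round(2),'t',round(o['clock'],2))
E
python3 - <<'E'
from h import *
o,M=tool();print(M.round(3))
go((.4395,-.028,.12),61.2)
go((.4395,-.028,.042),61.2)
E
```

```text
[[-0.001 -0.898  0.439]
 [-0.001  0.439  0.898]
 [-1.    -0.    -0.001]]
turn [ 2.74 -0.07  0.  ] shift [ 111.2 -407.1 -456.7]
turn [-1.7726e+02 -0.0000e+00 -1.1000e-01] shift [ 111.2 -407.1 -456.7]
turn [-1.7726e+02 -0.0000e+00 -1.1000e-01] shift [ 111.2 -407.1 -456.7]
cur [0.2744 0.5612 0.2306] jaw 63.94 j7 -0.09 t 0.1
turn [ 2.74 -0.07  0.  ] shift [ 189.2 -407.1 -456.6]
turn [-1.7726e+02 -0.0000e+00 -1.1000e-01] shift [ 189.2 -407.1 -456.6]
turn [-1.7726e+02 -0.0000e+00 -1.1000e-01] shift [ 189.2 -407.1 -456.6]
cur [0.2744 0.5612 0.2306] jaw 63.94 j7 -0.09 t 0.1
```

```bash
python3 -m inch '[[[0,0,0],[10,-40,-46],0],[[0,0,0],[20,-81,-91],0],[[0,0,0],[30,-132,-147],0],[[1,0,0],[30,-172,-193],0],[[1,0,0],[30,-213,-239],0],[[1,0,0],[30,-254,-285],0],[[2,0,0],[30,-294,-330],0],[[2,0,0],[30,-335,-376],0],[[2.7,0,0],[30,-376,-422],0.3],[[2.7,0,0],[30,-407,-457],0.3]]' 40
python3 - <<'E'
from h import *
go((.4395,-.028,.042),61.2)
c=camera('top');save('t3.png',c['pixels'],(340,180,460,300),5)
E
```

```text
clock: 1.35
position: [0.4393, -0.0306, 0.2012]
ee_rot: [-0.36, 0.609, 0.36, 0.609]
ft_force: [1.3, 1.0, 1.0]
grip_width: 0.701
turn [-0.02 -0.05  0.02] shift [159.2   1.1   2.5]
turn [1.7998e+02 3.0000e-02 7.0000e-02] shift [159.2   1.1   2.5]
turn [1.7998e+02 3.0000e-02 7.0000e-02] shift [159.2   1.1   2.5]
cur [ 0.4393 -0.0306  0.2012] jaw 61.18 j7 0.99 t 1.35
```

View pics/t3.png

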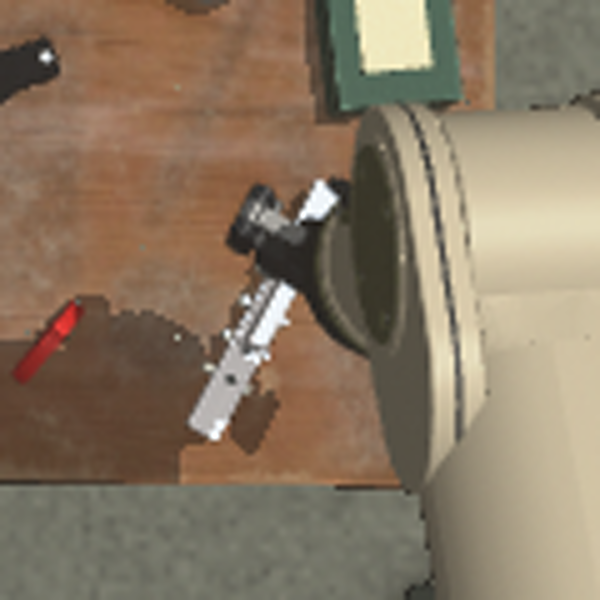

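The top view shows the gripper over the bar with the rib partly hidden behind it at about (255,290) in the crop. The alignment looks plausible, so I'm going down to grasp.

```bash
python3 -m inch '[[[0,0,0],[50,1,2],0.3],[[0,0,0],[100,1,2.5],0.4],[[0,0,0],[130,1,2.5],0.5],[[0,0,0],[150,1,2.5],0.5],[[0,0,0],[160,1,2.5],0.5],[[0,0,0],[160.5,1,2.5],0.5],[[0,0,0],[160.5,1,2.5],0.5]]' 40
python3 - <<'E'
from h import *
go((.4395,-.028,.042),61.2)
c=camera('scene');save('s3.png',c['pixels'],(310,230,440,350),6)
E
```

```text
clock: 2.28
position: [0.4413, -0.0348, 0.0417]
ee_rot: [-0.359, 0.61, 0.357, 0.61]
ft_force: [-0.3, -0.1, 0.1]
grip_width: 0.5
turn [-0.38 -0.08  0.17] shift [-0.4  4.9  5.1]
turn [1.7962e+02 2.6000e-01 1.2000e-01] shift [-0.4  4.9  5.1]
turn [1.7962e+02 2.6000e-01 1.2000e-01] shift [-0.4  4.9  5.1]
cur [ 0.4413 -0.0348  0.0417] jaw 60.82 j7 1.12 t 2.27
```

View pics/s3.png

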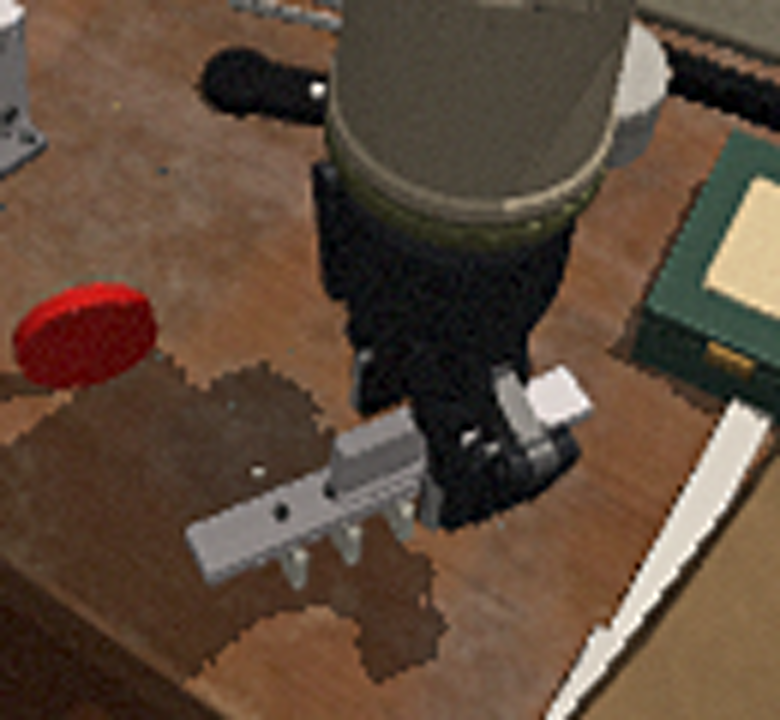

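The scene crop shows the left finger near (435,500) and the rib from about (335,460). The TCP has settled about 7 mm off, so I'll correct and let it settle.

```bash
python3 -m inch '[[[0,0,0],[0,5,5],0.5],[[0,0,0],[0,5,5],0.5],[[0,0,0],[0,5,5],0.5]]' 40
python3 - <<'E'
from h import *
go((.4395,-.028,.041),61.2)
c=camera('scene');save('s4.png',c['pixels'],(310,230,440,350),6)
f=lambda p:((proj(c,p)-[310,230])*6).round()
M=tool()[1];p=tool()[0]['position']
print('rib ctr',f((.4395,-.028,.064)),'tcp',f(p))
for s in(-1,1):print('finger tips',f(p+s*M[:,2]*.021))
E
```

```text
clock: 2.7
position: [0.4395, -0.0278, 0.0419]
ee_rot: [-0.359, 0.609, 0.357, 0.61]
ft_force: [0.7, -0.0, -0.6]
grip_width: 0.503
turn [-0.35 -0.05  0.19] shift [ 0.9 -0.1 -0.2]
turn [1.7965e+02 3.0000e-01 8.0000e-02] shift [ 0.9 -0.1 -0.2]
turn [1.7965e+02 3.0000e-01 8.0000e-02] shift [ 0.9 -0.1 -0.2]
cur [ 0.4395 -0.0278  0.0419] jaw 60.85 j7 1.1 t 2.7
rib ctr [398. 423.] tcp [392. 456.]
finger tips [422. 504.]
finger tips [364. 409.]
```

View pics/s4.png

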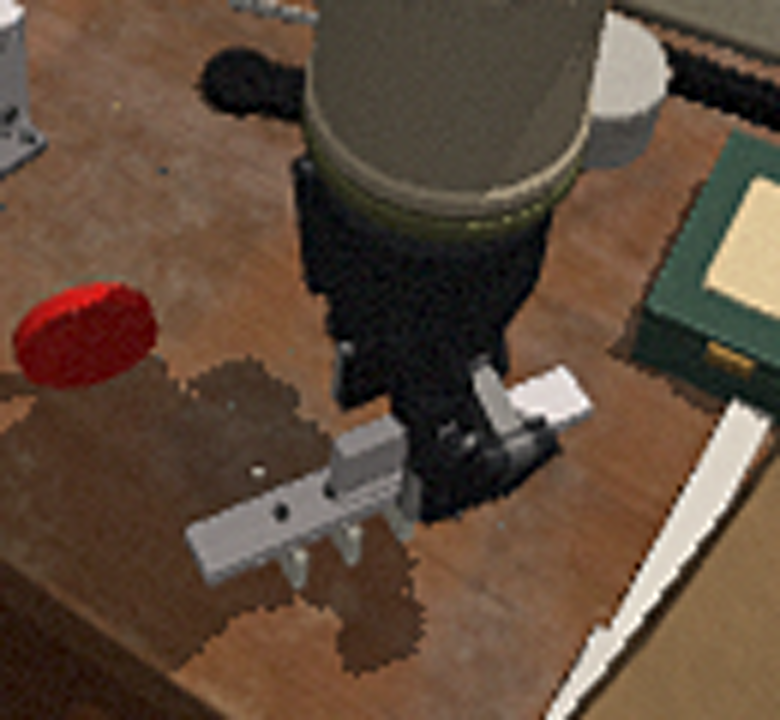

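TCP is now within 1 mm of the rib centre. Closing on the rib.

```bash
python3 -m inch '[[[-0.3,0,0],[1,0,0],0.8],[[-0.3,0,0],[1,0,0],1],[[-0.3,0,0],[1,0,0],1],[[-0.3,0,0],[1,0,0],1],[[-0.3,0,0],[1,0,0],1],[[-0.3,0,0],[1,0,0],1]]' 80
python3 -m inch '[[[0,0,0],[-15,0,0],1],[[0,0,0],[-35,0,0],1],[[0,0,0],[-55,0,0],1],[[0,0,0],[-55,0,0],1],[[0,0,0],[-55,0,0],1]]'
python3 - <<'E'
from h import *
go((.485,.2735,.2),-11.9)
c=camera('scene');save('s5.png',c['pixels'],(290,200,440,350),5)
E
```

```text
clock: 3.5
position: [0.4395, -0.028, 0.0409]
ee_rot: [-0.361, 0.609, 0.358, 0.609]
ft_force: [-1.2, -0.2, 3.8]
grip_width: 0.097
clock: 4.12
position: [0.439, -0.0278, 0.0955]
ee_rot: [-0.361, 0.609, 0.359, 0.609]
ft_force: [-1.0, 0.1, -1.5]
grip_width: 0.1
turn [7.304e+01 5.000e-02 1.800e-01] shift [-105.1  104.9  285.9]
turn [-1.0696e+02 -2.0000e-01  6.0000e-02] shift [-105.1  104.9  285.9]
turn [-1.0696e+02 -2.0000e-01  6.0000e-02] shift [-105.1  104.9  285.9]
cur [ 0.439  -0.0278  0.0955] jaw 61.14 j7 1.05 t 4.12
```

View pics/s5.png

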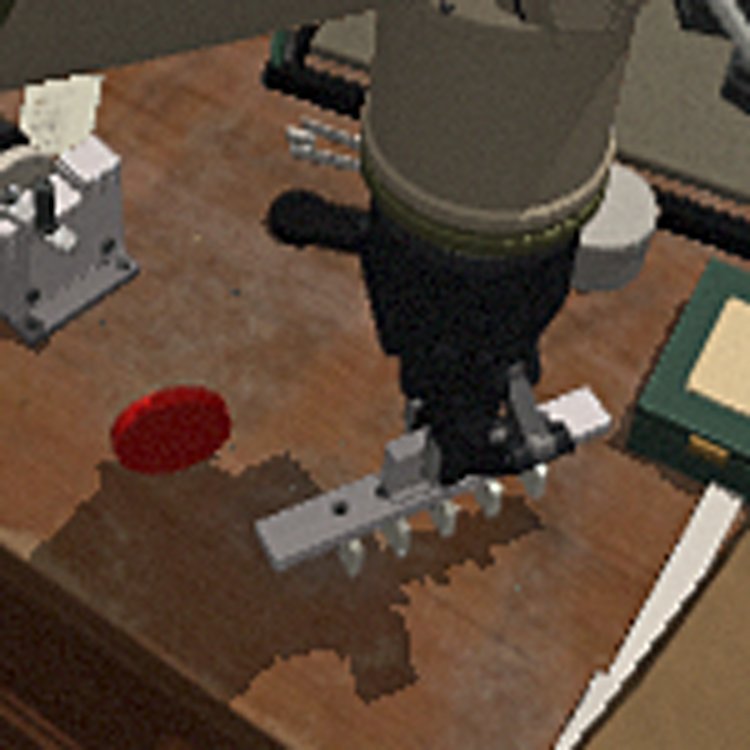

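The bar is lifted level, with its fins visible at about (350–540, 480–560) in the crop. The left of the bar points toward the rack. Next I carry it to above the rack.

```bash
python3 - <<'E'
from h import *
c=np.load('top0.npz');W=cloud(c)
for p in((315,165),(318,150),(300,120)):print(onz(c,*p,.24).round(3),W[p[1],p[0]].round(3))
s=np.load('scene0.npz');W=cloud(s)
for p in((337,150),(338,156),(345,152)):print(onz(s,*p,.24).round(3),W[p[1],p[0]].round(3))
E
python3 -m inch '[[[0,0,0],[-40,0,0],1],[[7,0,0],[-80,10,20],1],[[15,0,0],[-105,20,50],1],[[24,0,0],[-105,32,85],1],[[33,0,0],[-105,45,120],1],[[42,0,0],[-105,58,155],1],[[51,0,0],[-105,71,190],1],[[60,0,0],[-105,84,225],1],[[68,0,0],[-105,96,260],1],[[73,0,0],[-105,105,286],1]]'
python3 -m inch '[[[0,0,0],[0,0,0],1],[[0,0,0],[0,0,0],1]]'
python3 - <<'E'
from h import *
go((.485,.2735,.2),-11.9)
E
```

```text
[0.614 0.197 0.24 ] [0.648 0.197 0.081]
[0.652 0.191 0.24 ] [0.619 0.192 0.377]
[0.728 0.237 0.24 ] [0.677 0.232 0.405]
[0.629 0.212 0.24 ] [0.615 0.203 0.252]
[0.611 0.197 0.24 ] [0.842 0.356 0.022]
[0.633 0.192 0.24 ] [0.623 0.186 0.249]
clock: 5.42
position: [0.4844, 0.2751, 0.1981]
ee_rot: [0.073, 0.703, -0.075, 0.703]
ft_force: [0.4, -0.2, -1.5]
grip_width: 0.097
clock: 5.68
position: [0.4841, 0.2742, 0.1971]
ee_rot: [0.072, 0.704, -0.076, 0.703]
ft_force: [0.3, -0.1, -1.5]
grip_width: 0.094
turn [-0.08 -0.03  0.32] shift [-2.9 -0.5  1. ]
turn [1.7992e+02 5.0000e-01 5.0000e-02] shift [-2.9 -0.5  1. ]
turn [1.7992e+02 5.0000e-01 5.0000e-02] shift [-2.9 -0.5  1. ]
cur [0.4841 0.2742 0.1971] jaw -11.98 j7 -0.76 t 5.67
```

```bash
python3 - <<'E'
from h import *
c=camera('scene');np.savez('s6.npz',**c);save('s6.png',c['pixels'],(215,140,345,280),5)
c=camera('top');np.savez('t6.npz',**c);save('t6.png',c['pixels'],(225,180,345,270),6)
E
```

```text
(no output)
```

View pics/s6.png

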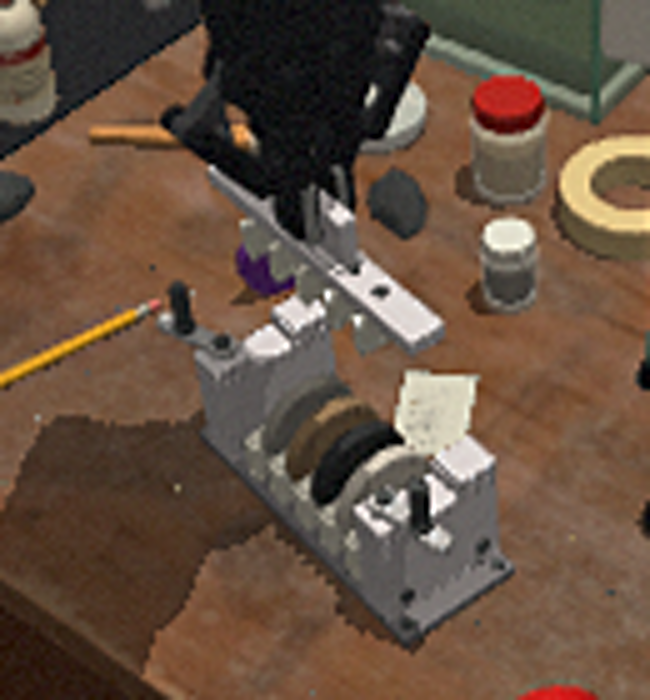

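View pics/t6.png

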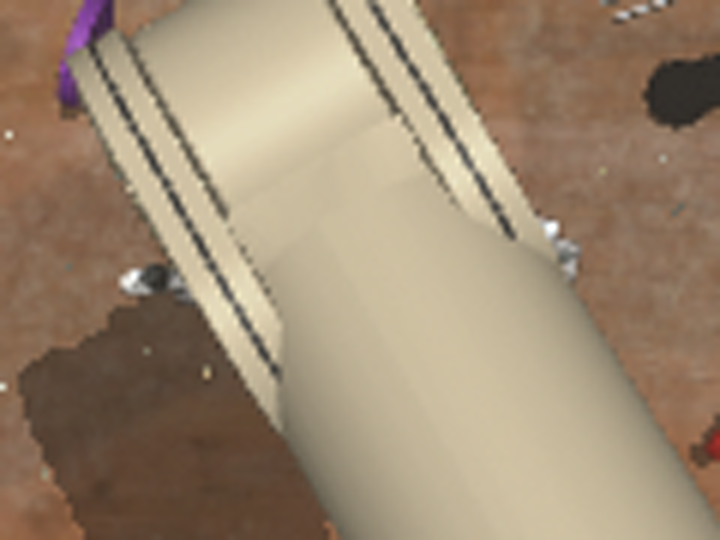

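The scene view shows the bar held above and behind the rack (bar right end at about (440,330) in the crop) and the rack blocks at (250,350) and (430,480). The top view is hidden by the arm, so I'll measure rack and bar in the scene view.

```bash
python3 - <<'E'
from h import *
c=np.load('s6.npz')
save('a.png',c['pixels'],(250,194,285,230),16)
save('b.png',c['pixels'],(284,222,320,264),14)
save('d.png',c['pixels'],(250,165,310,215),13)
E
```

```text
(no output)
```

View pics/a.png

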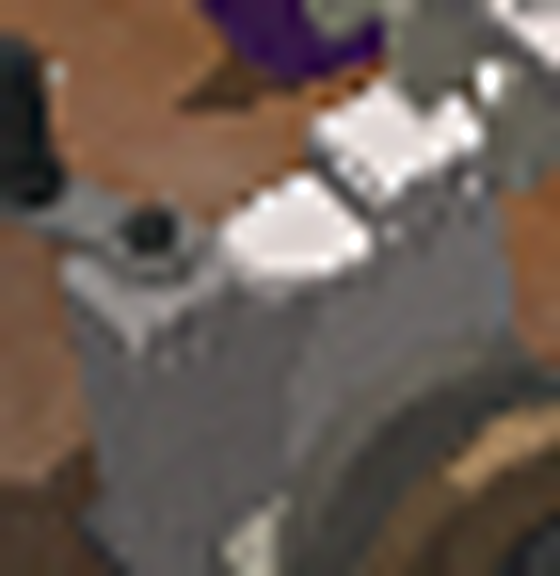

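View pics/b.png

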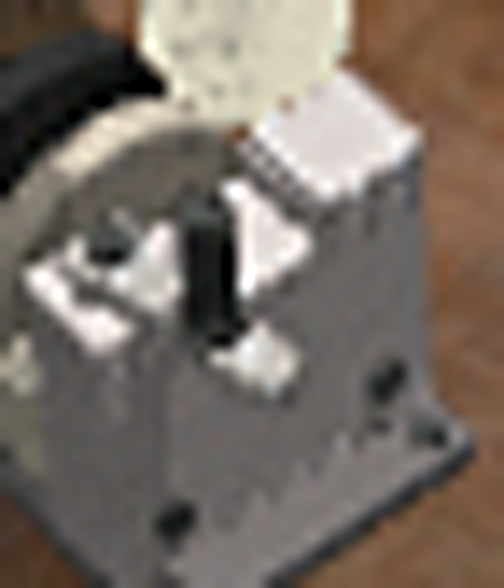

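View pics/d.png

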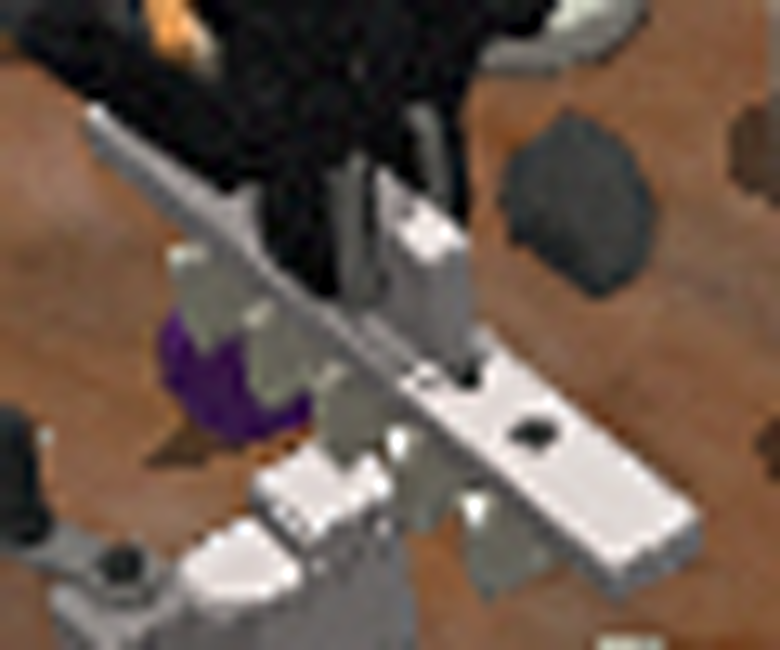

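```bash
cat >> h.py <<'E'
def fit2(local,world):
    A=np.array(local,float);B=np.array(world,float)[:,:2]*1000
    a=A-A.mean(0);b=B-B.mean(0)
    th=np.arctan2((a[:,0]*b[:,1]-a[:,1]*b[:,0]).sum(),(a*b).sum())
    Rm=np.array([[np.cos(th),-np.sin(th)],[np.sin(th),np.cos(th)]])
    t=B.mean(0)-Rm@A.mean(0); return t,np.degrees(th),(B-A@Rm.T-t)@Rm  # residual in local axes
def px(z,off,s): 
    return (off[0]+(z[0]+.5)/s-.5, off[1]+(z[1]+.5)/s-.5)
E
python3 - <<'E'
from h import *
c=np.load('s6.npz')
F=[((130,350),(250,194),16,(-36,58)),((65,265),(250,194),16,(-36,80)),((483,130),(250,194),16,(36,58)),((385,80),(250,194),16,(36,80)),((310,135),(250,194),16,(13.5,80)),
((425,135),(284,222),14,(36,-80)),((340,68),(284,222),14,(36,-58)),((100,355),(284,222),14,(-36,-80)),((25,275),(284,222),14,(-36,-58)),((322,198),(284,222),14,(13.5,-80)),((250,130),(284,222),14,(13.5,-58))]
w=[onz(c,*px(f[0],f[1],f[2]),.078) for f in F]
t,th,r=fit2([f[3] for f in F],w);print('rack',t,th);print(r.round(1))
t0=np.load('top0.npz')
G=[((218,112),(36,80)),((275,125),(36,58)),((600,205),(36,-58)),((665,215),(36,-80))]
w=[onz(t0,*px(g[0],(235,190),8),.078) for g in G]+[onz(t0,*px((200,288),(235,190),8),.085),onz(t0,*px((592,377),(235,190),8),.085)]
print('rack top',*fit2([g[1] for g in G]+[(-24,69),(-24,-69)],w))
z=.1971-.041+.034
B=[((700,518),(10,-80)),((615,570),(-10,-80)),((92,105),(-10,80))]
w=[onz(c,*px(b[0],(250,165),13),z) for b in B]+[onz(c,*px((535,432),(250,165),13),z)]
print('bar',*fit2([b[1] for b in B]+[(0,-46)],w))
print(readout.get_obs()['position'])
E
```

```text
rack [484.74710972 275.27282777] -11.294184553441669
[[ 0.2 -0.8]
 [ 3.3 -0. ]
 [ 0.4  1.2]
 [-4.5 -0.3]
 [ 1.  -2.5]
 [ 0.   0.4]
 [-0.9  0.3]
 [-0.6  0.1]
 [ 0.7  0.4]
 [-0.1  1.4]
 [ 0.5 -0.2]]
rack top [484.88155288 273.43965753] -12.308973277971532 [[ 0.3339865  -1.1774122 ]
 [ 0.4414059   0.49362788]
 [-0.93653648  0.42832872]
 [ 0.81795432 -0.24174297]
 [-0.84315256  0.15352808]
 [ 0.18634231  0.34367049]]
bar [486.25448711 274.85762767] -12.9937037889134 [[-0.88609486 -0.20447264]
 [ 0.57415989 -0.63674898]
 [-0.0279124  -0.27660628]
 [ 0.33984738  1.11782789]]
[0.4844281  0.2738152  0.19779929]
```

```bash
python3 - <<'E'
from h import *
c=np.load('s6.npz')
F=[((130,350),(250,194),16,(-36,58)),((483,130),(250,194),16,(36,58)),
((425,135),(284,222),14,(36,-80)),((340,68),(284,222),14,(36,-58)),((100,355),(284,222),14,(-36,-80)),((25,275),(284,222),14,(-36,-58)),((322,198),(284,222),14,(13.5,-80)),((250,130),(284,222),14,(13.5,-58))]
w=[onz(c,*px(f[0],f[1],f[2]),.078) for f in F]
t,th,r=fit2([f[3] for f in F],w);print('rack',t,th);print(r.round(1))
# accurate mask-based corners from s0 of rack: line fit on bar front top edge
go((.4855,.2735,.150),-12.1)
E
```

```text
rack [484.84701757 275.61102641] -11.290490560032831
[[ 0.2 -1.1]
 [ 0.3  0.8]
 [-0.   0. ]
 [-0.9 -0. ]
 [-0.6 -0.2]
 [ 0.6  0. ]
 [-0.1  1.1]
 [ 0.5 -0.5]]
turn [0.05 0.01 0.26] shift [47.8  0.1  1.1]
turn [-1.7995e+02 -4.1000e-01  2.0000e-02] shift [47.8  0.1  1.1]
turn [-1.7995e+02 -4.1000e-01  2.0000e-02] shift [47.8  0.1  1.1]
cur [0.4844 0.2738 0.1978] jaw -12.05 j7 -0.76 t 5.78
```

Top and scene disagree by about 1–2 mm, so I'll lower to just above the slices and compare directly there.

```bash
python3 -m inch '[[[0,0,0],[25,0,0],1],[[0,0,0],[50,0,0.5],1],[[0,0,0],[70,0,0.5],1],[[0,0,0.3],[78,0,0.5],1],[[0,0,0.3],[78,0,0.5],1],[[0,0,0.3],[78,0,0.5],1]]'
python3 - <<'E'
from h import *
go((.485,.274,.118),-11.8)
c=camera('scene');np.savez('s7.npz',**c);save('s7.png',c['pixels'],(250,185,325,255),10)
c=camera('top');save('t7.png',c['pixels'],(225,180,345,270),6)
E
```

```text
clock: 6.52
position: [0.4854, 0.2735, 0.1208]
ee_rot: [0.075, 0.703, -0.074, 0.704]
ft_force: [0.4, 0.0, -1.0]
grip_width: 0.099
turn [-0.26  0.07 -0.1 ] shift [ 2.8  0.4 -0.5]
turn [ 1.7974e+02 -1.6000e-01 -1.0000e-01] shift [ 2.8  0.4 -0.5]
turn [ 1.7974e+02 -1.6000e-01 -1.0000e-01] shift [ 2.8  0.4 -0.5]
cur [0.4854 0.2735 0.1208] jaw -12.06 j7 -0.74 t 6.53
```

View pics/s7.png

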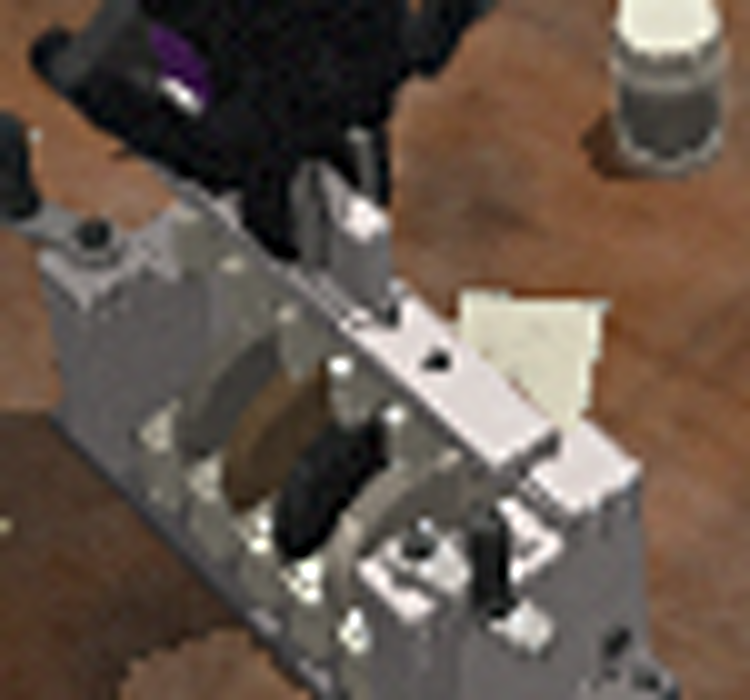

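```bash
python3 - <<'E'
from h import *
c=np.load('s7.npz')
save('e.png',c['pixels'],(288,215,318,250),20)
save('f.png',c['pixels'],(262,200,300,225),20)
E
```

```text
(no output)
```

View pics/e.png

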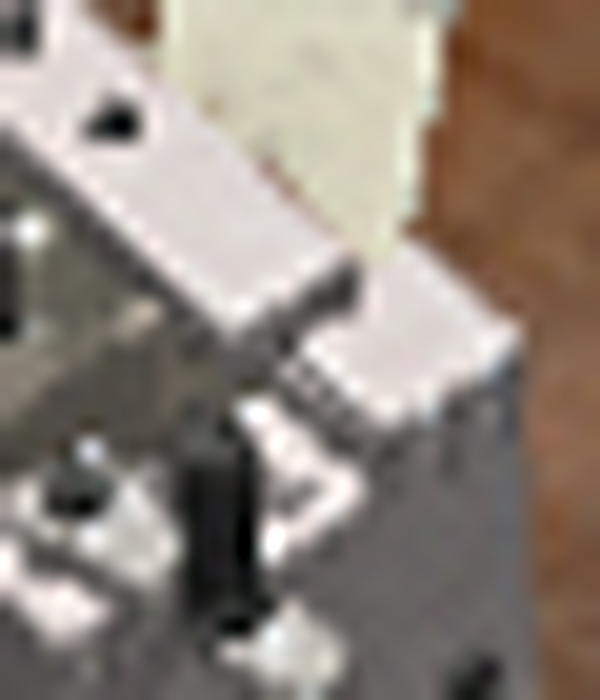

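View pics/f.png

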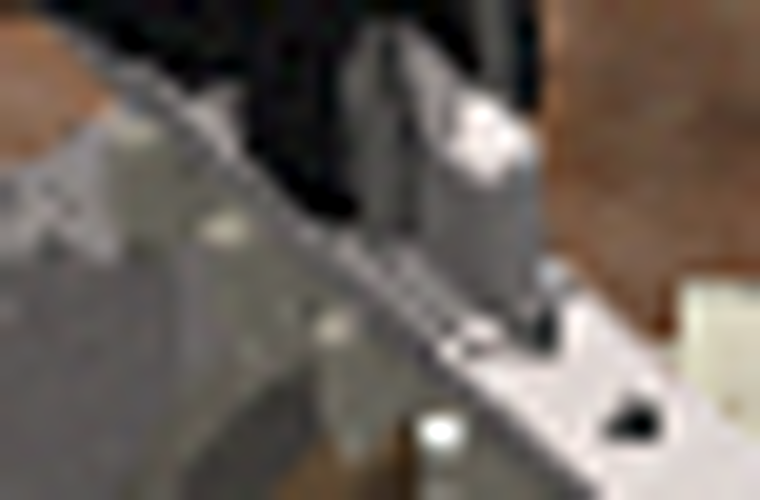

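View pics/t7.png

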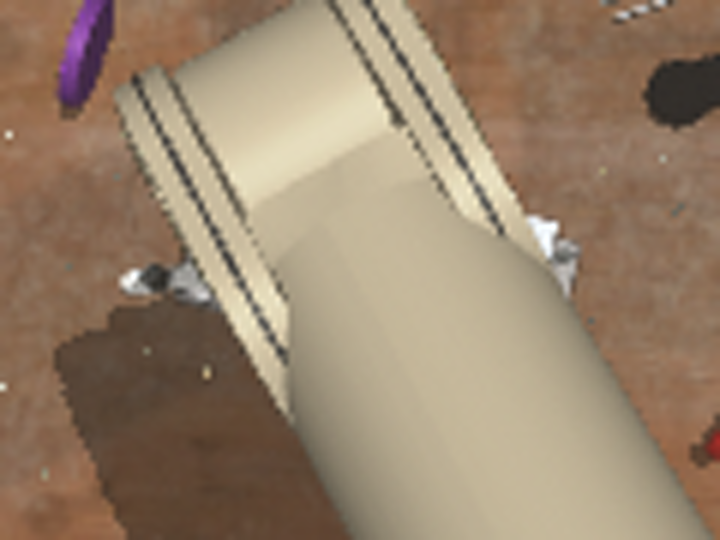

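```bash
python3 - <<'E'
from h import *
c=np.load('s7.npz');z0=.1208-.041
e=lambda p,z:onz(c,*px(p,(288,215),20),z)
f=lambda p,z:onz(c,*px(p,(262,200),20),z)
L=[(10,-80),(-10,-80),(-12.5,44),(-12.5,22),(-12.5,0),(-12.5,-22),(-12.5,-44)]
w=[e((355,262),z0+.034),e((232,330),z0+.034)]+[f(p,z0+.024) for p in((135,130),(225,228),(335,325),(440,430))]+[e((135,312),z0+.024)]
print('bar',*fit2(L,w))
L=[(36,-80),(13.5,-80),(13.5,-58),(-13.5,-80),(-13.5,-58)]
w=[e(p,.078) for p in((520,325),(388,425),(305,350),(365,490),(240,405))]
print('rack right',*fit2(L,w))
# left/other corners earlier
a=lambda p:onz(c,*px(p,(250,194),16),.078); b=lambda p:onz(c,*px(p,(284,222),14),.078)
L2=[(-36,58),(36,58),(36,-80),(36,-58),(-36,-80),(-36,-58)]
w2=[a((130,350)),a((483,130)),b((425,135)),b((340,68)),b((100,355)),b((25,275))]
print('rack all',*fit2(L+L2,w+w2))
E
```

```text
bar [485.98913288 271.4227362 ] -12.544473466886828 [[ -1.75290013   1.75520454]
 [  0.82653674   2.91204627]
 [  0.74106784   2.96927601]
 [ -0.61099724   3.37442761]
 [  0.03111071   2.8540577 ]
 [ -0.58335853   2.23859086]
 [  1.34854062 -16.10360298]]
rack right [480.32215126 271.09390261] -2.551955457604311 [[-7.85132257  1.7296979 ]
 [-7.59587391  3.75641588]
 [-4.99043986 -2.47914257]
 [ 9.98781352 -0.81275968]
 [10.44982282 -2.19421152]]
rack all [486.41413046 273.56186879] -9.71104000598471 [[-3.90474864  2.38772474]
 [-3.72845952  1.62642128]
 [-3.10797672 -4.40733605]
 [14.4980702  -4.08063811]
 [12.38689679 -5.5652554 ]
 [-0.08883876  1.58087669]
 [ 0.06414748  1.52936466]
 [-4.13368542  0.79968878]
 [-4.44802855  0.77506617]
 [-4.71249911  2.56198759]
 [-2.82487774  2.79209968]]
```

```bash
python3 - <<'E'
from h import *
c=np.load('s7.npz');z0=.1208-.041
e=lambda p,z:onz(c,*px(p,(288,215),20),z)
f=lambda p,z:onz(c,*px(p,(262,200),20),z)
L=[(10,-80),(-10,-80),(-12.5,44),(-12.5,22),(-12.5,0),(-12.5,-22),(0,-46)]
w=[e((355,262),z0+.034),e((232,330),z0+.034)]+[f(p,z0+.024) for p in((135,130),(225,228),(335,325),(440,430))]+[e((115,120),z0+.034)]
print('bar',*fit2(L,w))
a=lambda p:onz(c,*px(p,(250,194),16),.078); b=lambda p:onz(c,*px(p,(284,222),14),.078)
L2=[(36,-80),(13.5,-80),(13.5,-58),(-36,58),(36,58),(36,-80),(36,-58),(-36,-80),(-36,-58)]
w2=[e(p,.078) for p in((520,325),(388,425),(305,350))]+[a((130,350)),a((483,130)),b((425,135)),b((340,68)),b((100,355)),b((25,275))]
print('rack all',*fit2(L2,w2))
E
```

```text
bar [486.62621283 274.2283405 ] -12.813581950428278 [[-1.38447871 -1.0822245 ]
 [ 1.18971685 -0.00721664]
 [ 0.52160301  0.03650127]
 [-0.72902022  0.43554067]
 [ 0.01885458 -0.08156498]
 [-0.48938729 -0.69966841]
 [ 0.87271178  1.3986326 ]]
rack all [484.78547733 275.10210084] -11.238575761626063 [[ 0.05039029  2.07760003]
 [ 0.25490695  0.72147569]
 [ 0.44955121 -5.30141514]
 [ 0.23332217 -0.595611  ]
 [ 0.36204052  1.27630414]
 [-0.13613228  0.48402556]
 [-1.03616946  0.44321397]
 [-0.73613182  0.31093779]
 [ 0.55822242  0.58346897]]
```

```bash
python3 -c "
from h import *
go((.484,.2742,.108),-11.7)"
```

```text
turn [-0.35  0.06 -0.1 ] shift [12.7  0.3 -1.4]
turn [ 1.7965e+02 -1.6000e-01 -1.0000e-01] shift [12.7  0.3 -1.4]
turn [ 1.7965e+02 -1.6000e-01 -1.0000e-01] shift [12.7  0.3 -1.4]
cur [0.4853 0.2736 0.1207] jaw -12.05 j7 -0.74 t 6.62
```

```bash
python3 -m inch '[[[-0.2,0,0],[5,0.3,-0.8],1],[[-0.4,0,0],[10,0.4,-1.5],1],[[-0.4,0,0],[12.7,0.4,-1.5],1],[[-0.4,0,0],[12.7,0.4,-1.5],1],[[-0.4,0,0],[12.7,0.4,-1.5],1]]'
python3 - <<'E'
from h import *
go((.484,.2742,.108),-11.7)
c=camera('scene');np.savez('s8.npz',**c);save('s8.png',c['pixels'],(252,195,320,255),11)
E
```

```text
clock: 7.25
position: [0.484, 0.2743, 0.108]
ee_rot: [0.072, 0.703, -0.071, 0.704]
ft_force: [-0.1, 0.2, -1.4]
grip_width: 0.098
turn [ 0.05  0.07 -0.1 ] shift [ 0.  -0.1  0. ]
turn [-1.7995e+02  1.6000e-01  1.1000e-01] shift [ 0.  -0.1  0. ]
turn [-1.7995e+02  1.6000e-01  1.1000e-01] shift [ 0.  -0.1  0. ]
cur [0.484  0.2743 0.108 ] jaw -11.65 j7 -0.73 t 7.25
```

View pics/s8.png

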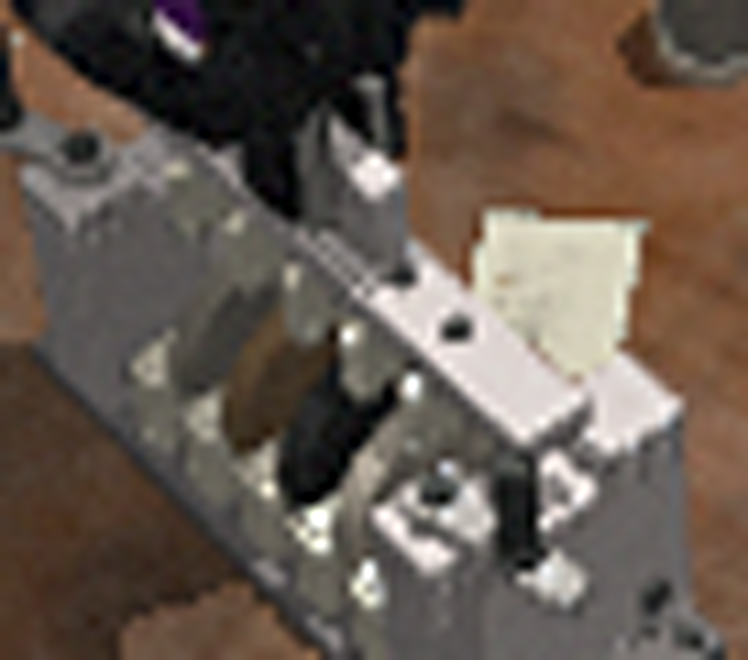

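```bash
python3 - <<'E'
from h import *
c=np.load('s8.npz')
save('g.png',c['pixels'],(262,205,300,252),16)
g=lambda p,z:onz(c,*px(p,(252,195),11),z)
th=np.radians(-11.7);ex=np.array([np.cos(th),np.sin(th)]);ey=np.array([-np.sin(th),np.cos(th)])
wl=np.array([g(p,.036)[:2] for p in((152,365),(208,410),(262,465),(318,525),(370,578))])*1000
fn=np.array([g(p,.091)[:2] for p in((178,168),(235,220),(292,272),(350,335),(412,383))])*1000
print((wl@ey).round(1),(wl@ex).round(1));print((fn@ey).round(1),(fn@ex).round(1)); print((wl@ey-fn@ey).round(1))
E
```

```text
[410.9 390.5 368.3 345.2 324.9] [391.2 392.9 392.4 391.3 390.9]
[412.6 390.3 368.6 344.6 324.2] [407.2 407.3 407.3 405.6 407.2]
[-1.7  0.2 -0.2  0.6  0.8]
```

View pics/g.png

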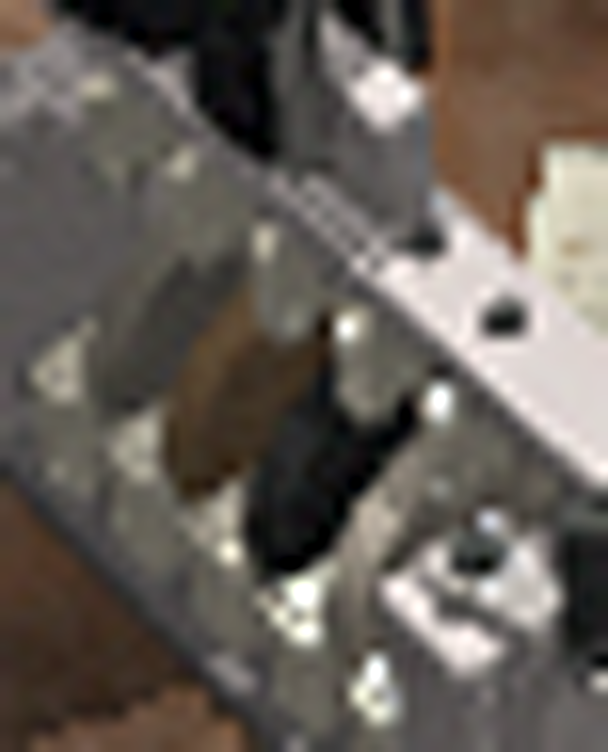

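Measured in the same view, the fins line up with the slot walls in y to about 0.3 mm and the x offset is about 0.5 mm. Next I lower slowly while watching the force.

```bash
python3 -m inch '[[[0,0,0],[2,0,-0.3],1],[[0,0,0],[4,0,-0.3],1],[[0,0,0],[6,0,-0.3],1],[[0,0,0],[8,0,-0.3],1],[[0,0,0],[10,0,-0.3],1],[[0,0,0],[11,0,-0.3],1],[[0,0,0],[11,0,-0.3],1]]'
python3 - <<'E'
from h import *
go((.484,.2742,.085),-11.7)
c=camera('scene');np.savez('s9.npz',**c);save('s9.png',c['pixels'],(252,195,320,255),11)
E
```

```text
clock: 8.18
position: [0.4837, 0.2744, 0.097]
ee_rot: [0.072, 0.703, -0.071, 0.704]
ft_force: [0.1, -0.1, -2.3]
grip_width: 0.097
turn [ 0.04  0.07 -0.11] shift [12.  -0.2  0.3]
turn [-1.7996e+02  1.7000e-01  1.1000e-01] shift [12.  -0.2  0.3]
turn [-1.7996e+02  1.7000e-01  1.1000e-01] shift [12.  -0.2  0.3]
cur [0.4837 0.2744 0.097 ] jaw -11.66 j7 -0.73 t 8.18
```

View pics/s9.png

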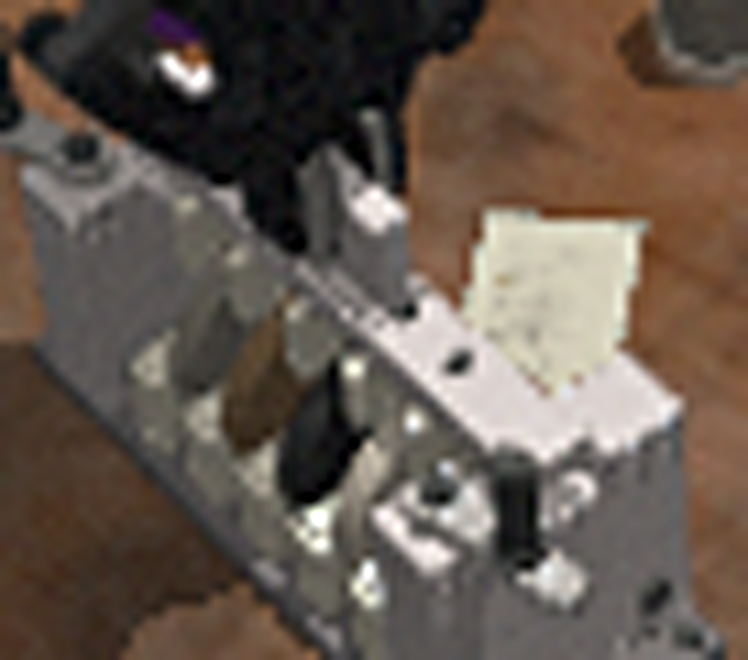

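The fins are between the slices with no contact force, and the plate end is above the notch at about (540,440). Continuing down.

```bash
python3 -m inch '[[[0,0,0],[2,0,0.2],1],[[0,0,0],[4,0,0.2],1],[[0,0,0],[6,0,0.2],1],[[0,0,0],[7,0,0.2],1],[[0,0,0],[7,0,0.2],1]]'
python3 -m inch '[[[0,0,0],[1.5,0,0],1],[[0,0,0],[3,0,0],1],[[0,0,0],[4.5,0,0],1],[[0,0,0],[4.5,0,0],1]]'
python3 - <<'E'
from h import *
go((.484,.2742,.085),-11.7)
c=camera('scene');np.savez('s10.npz',**c);save('s10.png',c['pixels'],(252,195,320,255),11)
E
```

```text
clock: 8.85
position: [0.4839, 0.2744, 0.09]
ee_rot: [0.072, 0.703, -0.071, 0.704]
ft_force: [0.4, 0.5, -1.6]
grip_width: 0.098
clock: 9.35
position: [0.4839, 0.2743, 0.0854]
ee_rot: [0.072, 0.703, -0.071, 0.704]
ft_force: [-0.0, -0.8, -1.3]
grip_width: 0.101
turn [ 0.04  0.06 -0.1 ] shift [ 0.4 -0.1  0.1]
turn [-1.7996e+02  1.6000e-01  1.0000e-01] shift [ 0.4 -0.1  0.1]
turn [-1.7996e+02  1.6000e-01  1.0000e-01] shift [ 0.4 -0.1  0.1]
cur [0.4839 0.2743 0.0854] jaw -11.66 j7 -0.73 t 9.35
```

View pics/s10.png

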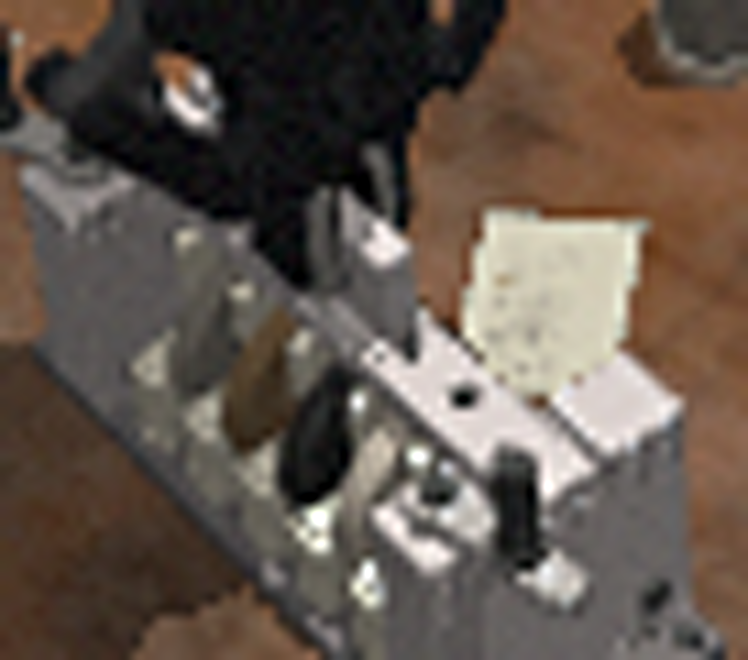

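The bar sits in the right notch with almost no force. I'll press gently to find the floor.

```bash
python3 -m inch '[[[0,0,0],[0.5,0,0],1],[[0,0,0],[1,0,0],1],[[0,0,0],[1.3,0,0],1],[[0,0,0],[1.3,0,0],1]]'
```

```text
clock: 9.9
position: [0.4841, 0.2745, 0.085]
ee_rot: [0.073, 0.703, -0.071, 0.704]
ft_force: [-2.4, -0.6, 7.2]
grip_width: 0.1
```

There's contact at TCP z = 85.0 mm, exactly the seated height. Releasing and going up.

```bash
python3 -m inch '[[[0,0,0],[-0.5,0,0],0.9],[[0,0,0],[-0.5,0,0],0.7],[[0,0,0],[-0.5,0,0],0.6],[[0,0,0],[-0.5,0,0],0.6],[[0,0,0],[-20,0,0],0.6],[[0,0,0],[-50,0,0],0.6],[[0,0,0],[-100,0,0],0.6],[[0,0,0],[-100,0,0],0.6]]'
python3 - <<'E'
from h import *
c=camera('scene');np.savez('s11.npz',**c);save('s11.png',c['pixels'],(240,185,325,260),9)
E
```

```text
clock: 10.9
position: [0.4858, 0.2754, 0.1889]
ee_rot: [0.074, 0.701, -0.069, 0.706]
ft_force: [-0.3, -0.8, -0.9]
grip_width: 0.4
```

View pics/s11.png

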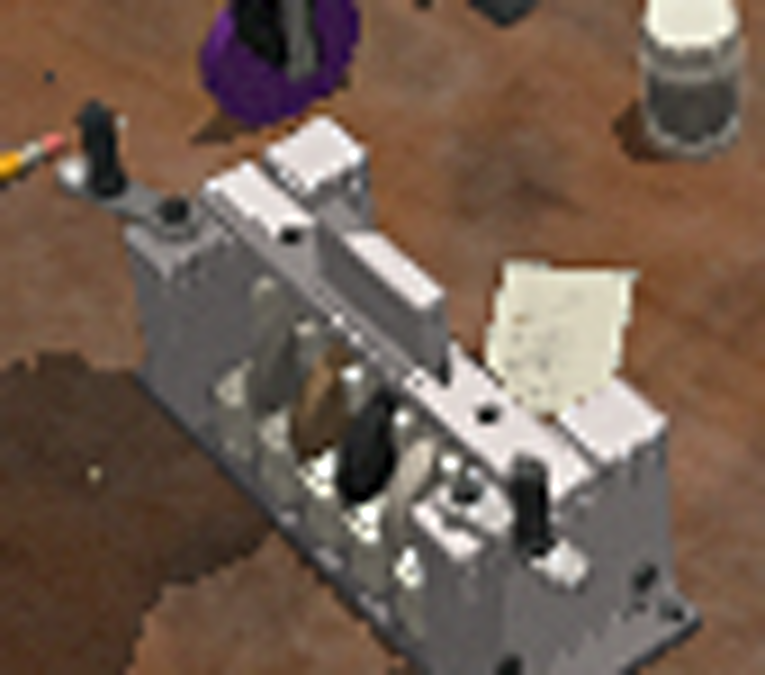

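The bar lies in both notches (ends at about (250,200) and (570,470) in the crop) with all four slices upright. The pin tops are at (97,107) and (532,462). Now I'll work out where the pins are.

```bash
python3 - <<'E'
from h import *
c=np.load('s11.npz')
cc=np.array([484.,274.3]);th=np.radians(-11.7);Rm=np.array([[np.cos(th),-np.sin(th)],[np.sin(th),np.cos(th)]])
for p,f,s,tp in(((97,107),(115,185),1,(472.5,367.5)),((532,464),(540,545),-1,(444.5,187.8))):
    top=onz(c,*px(p,(240,185),9),.1145)[:2]*1000; 
    piv=cc+Rm@np.array([-24,69*s])
    for t in (top,np.array(tp)):
        l=Rm.T@(t-piv); print('pin',t.round(1),'piv',piv.round(1),'local',l.round(1),'r',np.hypot(*l).round(1),'ang',np.degrees(np.arctan2(l[1],l[0])).round(1))
E
```

```text
pin [475.7 372.2] piv [474.5 346.7] local [-4.  25.1] r 25.5 ang 99.0
pin [472.5 367.5] piv [474.5 346.7] local [-6.2 19.9] r 20.9 ang 107.2
pin [447.3 188.8] piv [446.5 211.6] local [  5.4 -22.2] r 22.8 ang -76.3
pin [444.5 187.8] piv [446.5 211.6] local [  2.9 -23.7] r 23.9 ang -83.1
```

```bash
python3 -c "
from h import *
go((.474,.3707,.15),-11.7)"
```

```text
turn [ 0.04  0.2  -0.28] shift [ 36.9  91.5 -30.1]
turn [-179.96    0.45    0.31] shift [ 36.9  91.5 -30.1]
turn [-179.96    0.45    0.31] shift [ 36.9  91.5 -30.1]
cur [0.4848 0.2748 0.1866] jaw -11.66 j7 -0.75 t 10.95
```

```bash
python3 -m inch '[[[0,0,0],[0,30,-10],0.6],[[0,0,0],[0,60,-20],0.6],[[0,0,0],[10,80,-26],0.6],[[0,0,0],[30,91.5,-30],0.6],[[0,0.2,-0.3],[37,91.5,-30],0.6],[[0,0.2,-0.3],[37,91.5,-30],0.6],[[0,0.2,-0.3],[37,91.5,-30],0.6]]' 20
python3 - <<'E'
from h import *
go((.474,.3707,.095),-11.7)
c=camera('scene');save('s12.png',c['pixels'],(220,150,325,250),7)
E
```

```text
clock: 11.82
position: [0.4748, 0.3698, 0.1504]
ee_rot: [0.072, 0.703, -0.072, 0.704]
ft_force: [-0.9, -0.7, 0.3]
grip_width: 0.402
turn [-0.04  0.03 -0.  ] shift [55.4  0.7 -1. ]
turn [ 1.7996e+02 -0.0000e+00 -5.0000e-02] shift [55.4  0.7 -1. ]
turn [ 1.7996e+02 -0.0000e+00 -5.0000e-02] shift [55.4  0.7 -1. ]
cur [0.4748 0.3698 0.1504] jaw -11.74 j7 -0.88 t 11.82
```

View pics/s12.png

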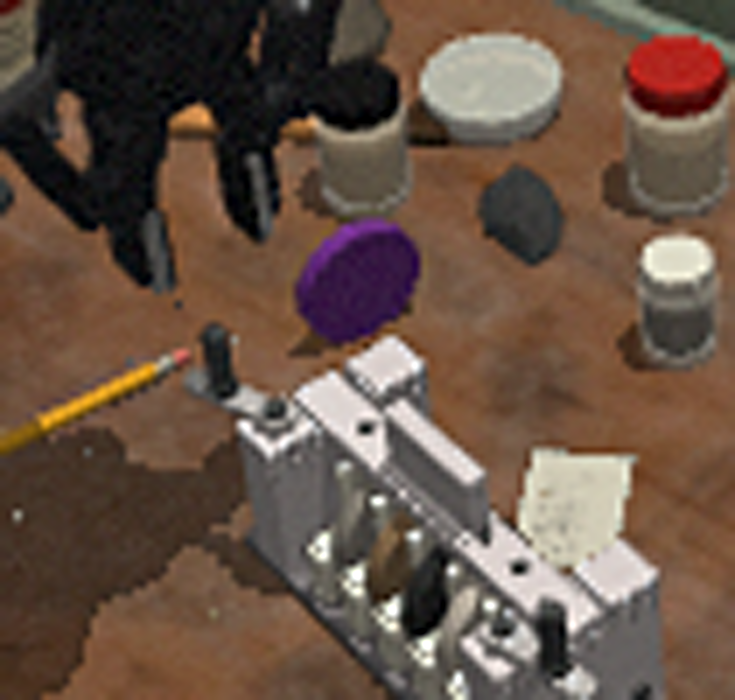

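The gripper is above the left pin, with fingers at (150,280) and (260,230) and the pin at (215,345). The pin lies straight below the midpoint, so I'm going down and partly closing as a loose cage.

```bash
python3 -m inch '[[[0,0,0],[20,0.7,-1],0.6],[[0,0,0],[40,0.7,-1],0.6],[[0,0,0],[55,0.7,-1],0.6],[[0,0,0],[55.5,0.7,-1],0.7],[[0,0,0],[55.5,0.7,-1],0.75],[[0,0,0],[55.5,0.7,-1],0.8],[[0,0,0],[55.5,0.7,-1],0.8]]' 20
python3 - <<'E'
from h import *
go((.474,.3707,.095),-11.7)
c=camera('scene');save('s13.png',c['pixels'],(220,150,325,250),7)
c=camera('top');save('t13.png',c['pixels'],(225,180,345,270),6)
E
```

```text
clock: 12.75
position: [0.4741, 0.3712, 0.0957]
ee_rot: [0.073, 0.703, -0.072, 0.704]
ft_force: [0.4, 0.7, -0.3]
grip_width: 0.201
turn [-0.02  0.07 -0.07] shift [ 0.7 -0.5 -0. ]
turn [ 1.7998e+02 -1.0000e-01 -1.0000e-01] shift [ 0.7 -0.5 -0. ]
turn [ 1.7998e+02 -1.0000e-01 -1.0000e-01] shift [ 0.7 -0.5 -0. ]
cur [0.4741 0.3712 0.0957] jaw -11.72 j7 -0.88 t 12.75
```

View pics/s13.png

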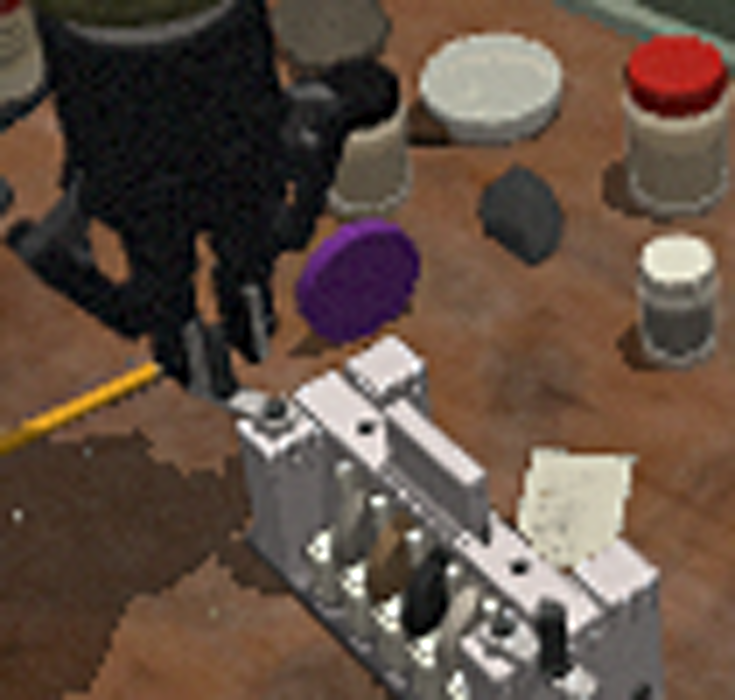

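The pin is now between the fingers, hidden behind the near one at (205,365). The latch arm is still at (240,400). Computing the arc.

```bash
cat >> h.py <<'E'
def arc(s,a0,a1,n,turn,over=0):
    cc=np.array([484.,274.3]);th=np.radians(-11.7);Rm=np.array([[np.cos(th),-np.sin(th)],[np.sin(th),np.cos(th)]])
    piv=cc+Rm@np.array([-24,69*s]); o,M=tool()
    for i in range(1,n+1):
        a=np.radians(a0+(a1-a0)*i/n); p=piv+Rm@(24*np.array([np.cos(a),np.sin(a)]))
        if i==n: p=p+Rm@np.array([0,-s*over])
        d=M.T@(np.array([*p,o['position'][2]*1000])-o['position']*1000)
        print(round(turn*i/n,1),d.round(1))
E
python3 -c "
from h import *
arc(1,103,0,10,75)"
```

```text
7.5 [0.  0.2 4.3]
15.0 [0.  0.1 8.6]
22.5 [ 0.  -0.9 12.8]
30.0 [ 0.  -2.6 16.8]
37.5 [ 0.  -4.9 20.4]
45.0 [ 0.  -7.9 23.5]
52.5 [  0.  -11.4  26. ]
60.0 [  0.  -15.3  27.9]
67.5 [  0.  -19.4  29. ]
75.0 [  0.  -23.7  29.4]
```

```bash
python3 -m inch '[[[7.5,0,0],[0,0.2,4.3],0.8],[[15,0,0],[0,0.1,8.6],0.8],[[22.5,0,0],[0,-0.9,12.8],0.8],[[30,0,0],[0,-2.6,16.8],0.8],[[37.5,0,0],[0,-4.9,20.4],0.8],[[45,0,0],[0,-7.9,23.5],0.8],[[52.5,0,0],[0,-11.4,26],0.8],[[60,0,0],[0,-15.3,27.9],0.8],[[67.5,0,0],[0,-19.4,29],0.8],[[75,0,0],[0,-23.7,29.4],0.8]]'
python3 - <<'E'
from h import *
arc(1,0,0,1,0,4)
go((.474,.3707,.095),-86.7)
c=camera('scene');save('s14.png',c['pixels'],(220,150,325,250),7)
c=camera('top');save('t14.png',c['pixels'],(225,180,345,270),6)
E
```

```text
clock: 14.1
position: [0.4982, 0.3423, 0.0957]
ee_rot: [0.487, 0.513, -0.486, 0.513]
ft_force: [1.8, 0.7, -0.6]
grip_width: 0.204
0.0 [-0.  -1.3  4.3]
turn [-0.26 -0.08 -0.11] shift [  0.7 -22.7 -29.7]
turn [ 1.7974e+02 -1.7000e-01  1.2000e-01] shift [  0.7 -22.7 -29.7]
turn [ 1.7974e+02 -1.7000e-01  1.2000e-01] shift [  0.7 -22.7 -29.7]
cur [0.4982 0.3423 0.0957] jaw -86.96 j7 -2.04 t 14.1
```

View pics/s14.png

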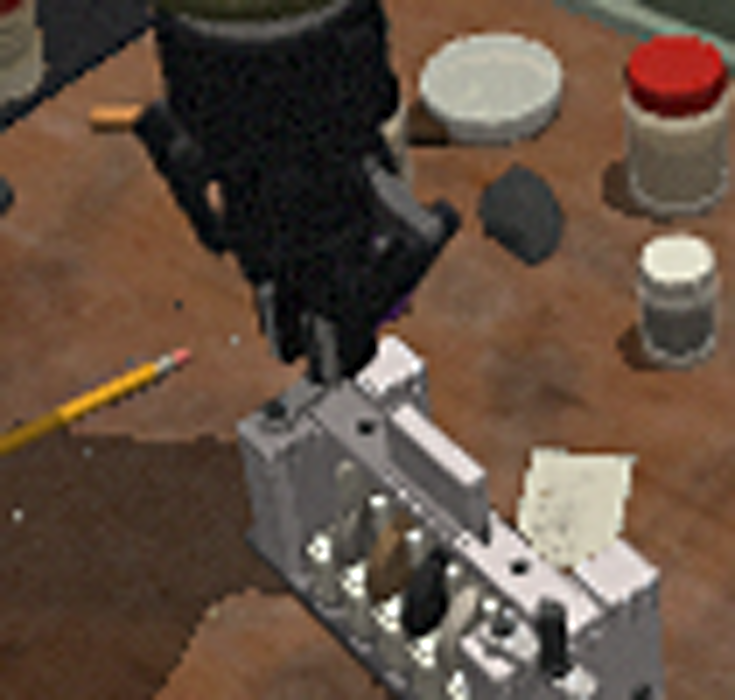

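The left latch has swung with the pin. Next I drive on gently, in small steps, until the stop shows in the force.

```bash
python3 -m inch '[[[0,0,0],[0,-1,2],0.8],[[0,0,0],[0,-1,4],0.8],[[0,0,0],[0,-1,5],0.8],[[0,0,0],[0,-1,5],0.8]]'
python3 -m inch '[[[0,0,0],[0,0,1.5],0.8],[[0,0,0],[0,0,2.5],0.8],[[0,0,0],[0,0,2.5],0.8]]'
```

```text
clock: 14.7
position: [0.4972, 0.3376, 0.0958]
ee_rot: [0.487, 0.514, -0.485, 0.514]
ft_force: [-0.4, 5.0, -0.1]
grip_width: 0.201
clock: 15.08
position: [0.4972, 0.3373, 0.0959]
ee_rot: [0.487, 0.515, -0.483, 0.514]
ft_force: [1.9, 10.3, -4.0]
grip_width: 0.198
```

The force reached 10 N with no motion, so the left latch is at its stop. Backing off and going up.

```bash
python3 -m inch '[[[0,0,0],[0,0,-3.5],0.75],[[0,0,0],[0,0,-3.5],0.7],[[0,0,0],[-20,0,-3.5],0.6],[[0,0,0],[-45,0,-3.5],0.6],[[0,0,0],[-70,0,-3.5],0.6],[[0,0,0],[-70,0,-3.5],0.6]]'
python3 - <<'E'
from h import *
c=camera('scene');save('s15.png',c['pixels'],(240,180,325,260),8)
go((.4458,.1876,.16),0)
E
```

```text
clock: 15.82
position: [0.4982, 0.3407, 0.1692]
ee_rot: [0.489, 0.514, -0.482, 0.514]
ft_force: [-0.6, 0.3, -0.5]
grip_width: 0.404
turn [-8.668e+01 -7.000e-02 -4.600e-01] shift [  6.4 -60.5 149.6]
turn [ 9.331e+01 -4.700e-01  7.000e-02] shift [  6.4 -60.5 149.6]
turn [ 9.331e+01 -4.700e-01  7.000e-02] shift [  6.4 -60.5 149.6]
cur [0.4975 0.3404 0.1676] jaw -86.68 j7 -2.06 t 15.88
```

View pics/s15.png

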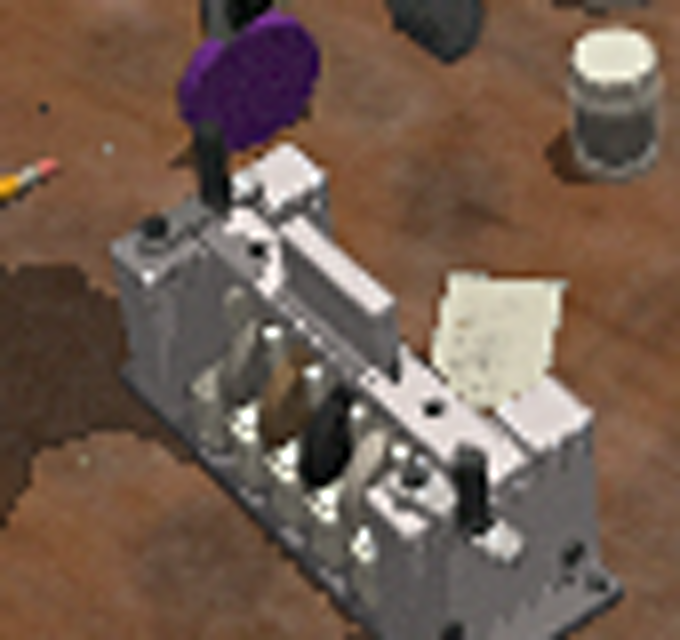

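The left latch arm lies across the bar end, with its pin at (210,165) in the crop and the arm parallel to the block. Now the right latch, pin at (470,490).

```bash
python3 -m inch '[[[-8.7,0,0],[6,-6,15],0.6],[[-17.4,0,0],[6,-12,30],0.6],[[-26,0,0],[6,-18,45],0.6],[[-34.7,0,0],[6,-24,60],0.6],[[-43.4,0,0],[6,-30,75],0.6],[[-52,0,0],[6,-36,90],0.6],[[-60.7,0,0],[6,-42,105],0.6],[[-69.4,0,0],[6,-48,120],0.6],[[-78,0,0],[6,-54,135],0.6],[[-86.7,0,0],[6,-60.5,149.6],0.6]]'
python3 -m inch '[[[0,0,0],[0,0,0],0.6],[[0,0,0],[0,0,0],0.6]]'
python3 - <<'E'
from h import *
go((.4458,.1876,.095),0)
c=camera('scene');save('s16.png',c['pixels'],(240,170,345,270),7)
E
```

```text
clock: 17.12
position: [0.4452, 0.1866, 0.1599]
ee_rot: [0.0, 0.706, 0.004, 0.708]
ft_force: [-0.2, -0.3, -0.5]
grip_width: 0.398
clock: 17.38
position: [0.4452, 0.187, 0.1598]
ee_rot: [0.001, 0.706, 0.003, 0.708]
ft_force: [0.4, -0.1, 0.3]
grip_width: 0.398
turn [ 0.11  0.17 -0.3 ] shift [64.8  0.3  0.4]
turn [-179.89    0.47    0.27] shift [64.8  0.3  0.4]
turn [-179.89    0.47    0.27] shift [64.8  0.3  0.4]
cur [0.4452 0.187  0.1598] jaw 0.1 j7 -0.46 t 17.38
```

View pics/s16.png

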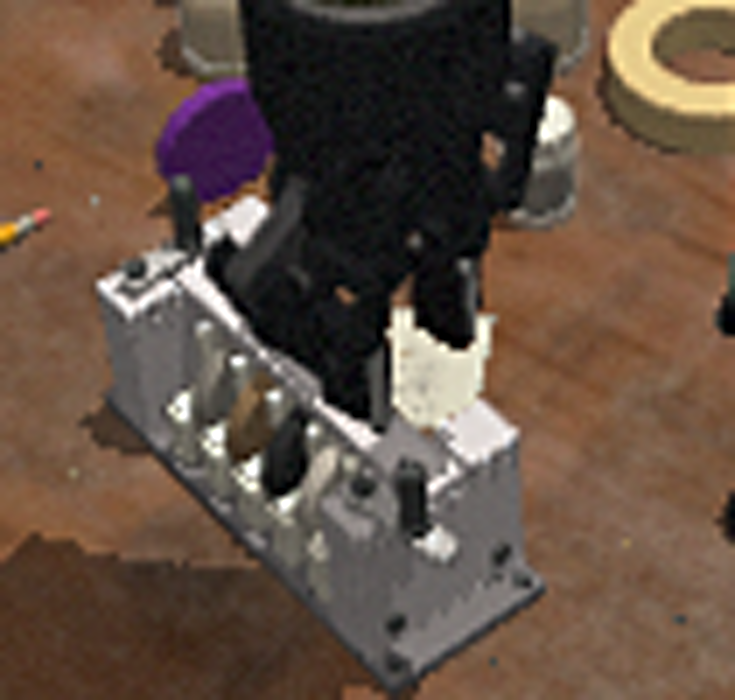

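```bash
python3 - <<'E'
from h import *
c=np.load('s11.npz')
for z in(.1145,.1598):print(((proj(c,(.4458,.1876,z))-[240,170]+.5)*7).round())
E
```

```text
[414. 471.]
[407. 378.]
```

The pin top at about (411,465) matches the projected target (414,471) to within 1 px. Going down.

```bash
python3 -m inch '[[[0,0,0],[25,0.3,0.5],0.6],[[0,0,0],[50,0.3,0.5],0.6],[[0,0,0],[64,0.3,0.5],0.6],[[0,0,0],[64,0.3,0.5],0.7],[[0,0,0],[64,0.3,0.5],0.75],[[0,0,0],[64,0.3,0.5],0.8],[[0,0,0],[64,0.3,0.5],0.8]]' 20
python3 - <<'E'
from h import *
arc(-1,-80,0,9,-65)
c=camera('scene');save('s17.png',c['pixels'],(240,170,345,270),7)
E
```

```text
clock: 18.3
position: [0.4462, 0.188, 0.0963]
ee_rot: [0.001, 0.706, 0.003, 0.708]
ft_force: [-0.2, 1.1, -0.1]
grip_width: 0.198
-7.2 [ 0.  -0.2  3.3]
-14.4 [0.  0.6 6.9]
-21.7 [ 0.1  1.9 10.4]
-28.9 [ 0.1  3.7 13.7]
-36.1 [ 0.1  6.  16.6]
-43.3 [ 0.1  8.7 19.1]
-50.6 [ 0.2 11.8 21.2]
-57.8 [ 0.2 15.1 22.8]
-65.0 [ 0.2 18.7 23.8]
```

View pics/s17.png

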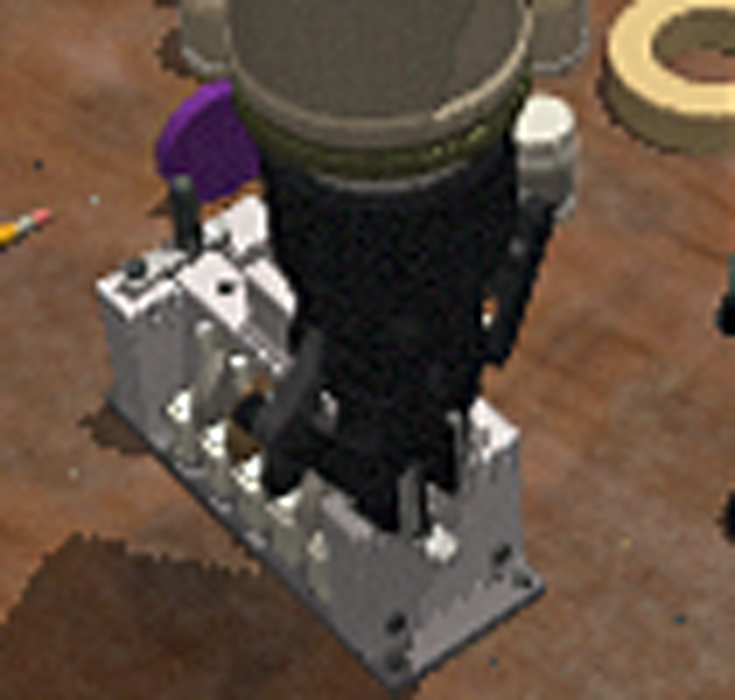

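The pin is caged between the fingers near (430,500), and the latch tip is still at (438,543). Swinging it shut.

```bash
python3 -m inch '[[[-7.2,0,0],[0,-0.2,3.3],0.8],[[-14.4,0,0],[0,0.6,6.9],0.8],[[-21.7,0,0],[0,1.9,10.4],0.8],[[-28.9,0,0],[0,3.7,13.7],0.8],[[-36,0,0],[0,6,16.6],0.8],[[-43.3,0,0],[0,8.7,19.1],0.8],[[-50.6,0,0],[0,11.8,21.2],0.8],[[-57.8,0,0],[0,15.1,22.8],0.8],[[-65,0,0],[0,18.7,23.8],0.8],[[-65,0,0],[0,18.7,23.8],0.8]]'
python3 - <<'E'
from h import *
arc(-1,0,0,1,0,4)
c=camera('scene');save('s18.png',c['pixels'],(240,170,345,270),7)
E
```

```text
clock: 19.6
position: [0.47, 0.2067, 0.0965]
ee_rot: [-0.379, 0.594, 0.381, 0.598]
ft_force: [0.0, -0.2, 0.9]
grip_width: 0.199
0.0 [0.  0.9 3.9]
```

View pics/s18.png

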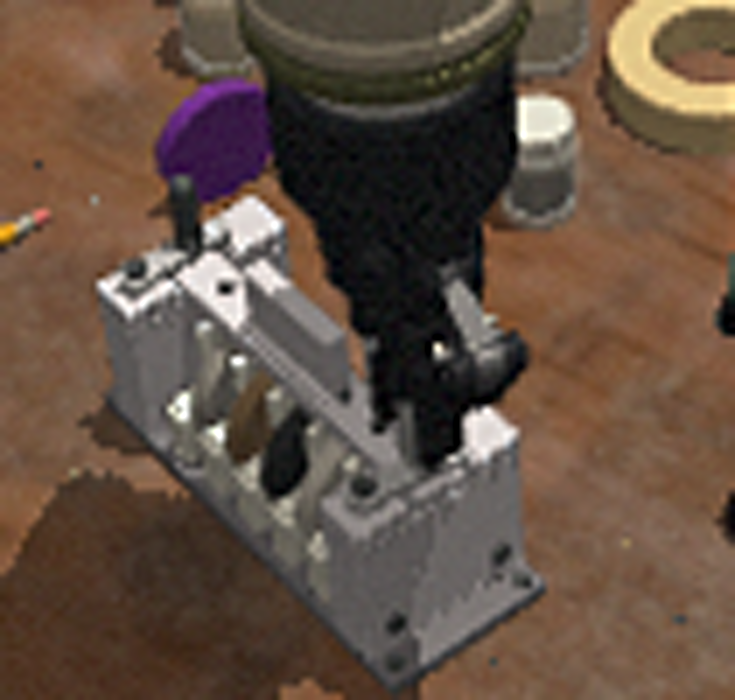

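The right latch has swung across. Driving it gently to its stop.

```bash
python3 -m inch '[[[0,0,0],[0,0.5,2],0.8],[[0,0,0],[0,1,4],0.8],[[0,0,0],[0,1,4],0.8],[[0,0,0],[0,1,4],0.8]]'
python3 -m inch '[[[0,0,0],[0,0,1.5],0.8],[[0,0,0],[0,0,2.5],0.8],[[0,0,0],[0,0,2.5],0.8]]'
```

```text
clock: 20.15
position: [0.4707, 0.2106, 0.0965]
ee_rot: [-0.379, 0.594, 0.381, 0.599]
ft_force: [0.2, -2.5, 1.0]
grip_width: 0.201
clock: 20.52
position: [0.471, 0.211, 0.0963]
ee_rot: [-0.379, 0.596, 0.38, 0.598]
ft_force: [-5.7, -8.5, 7.2]
grip_width: 0.199
```

Force went up with 0.5 mm of motion, so this one is at its stop. Backing off, lifting and moving aside for a check in both views.

```bash
python3 -m inch '[[[0,0,0],[0,0,-3],0.75],[[0,0,0],[0,0,-3],0.7],[[0,0,0],[-20,0,-3],0.6],[[0,0,0],[-45,0,-3],0.6],[[0,0,0],[-80,0,-3],0.6],[[0,0,0],[-100,0,-3],0.6],[[0,0,0],[-100,30,-30],0.6],[[0,0,0],[-100,50,-80],0.6],[[0,0,0],[-100,70,-130],0.6],[[0,0,0],[-100,70,-130],0.6]]'
python3 - <<'E'
from h import *
c=camera('scene');np.savez('s19.npz',**c);save('s19.png',c['pixels'],(240,180,325,270),8)
c=camera('top');save('t19.png',c['pixels'])
print(readout.get_obs()['position'])
E
```

```text
clock: 21.78
position: [0.3507, 0.1213, 0.1961]
ee_rot: [-0.378, 0.595, 0.38, 0.598]
ft_force: [1.1, 0.6, 0.1]
grip_width: 0.4
[0.35261433 0.12318036 0.19645254]
```

View pics/s19.png

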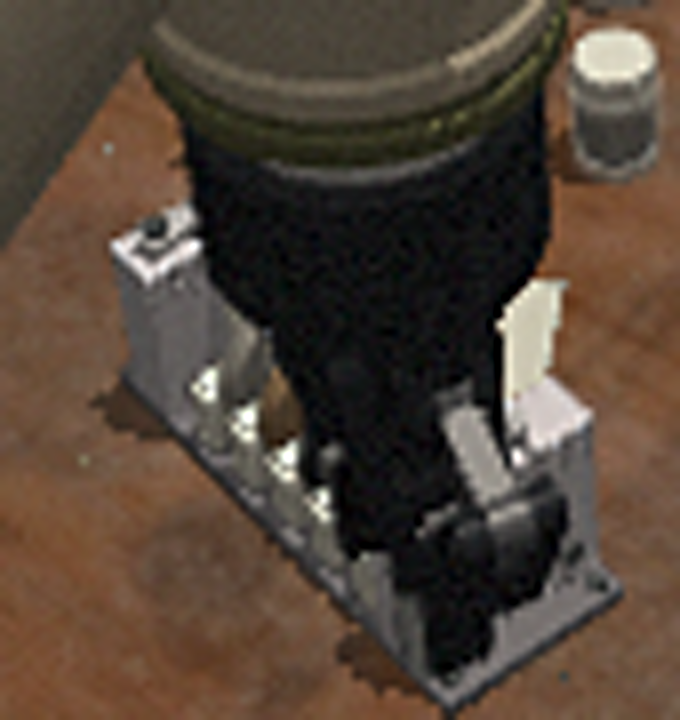

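View pics/t19.png

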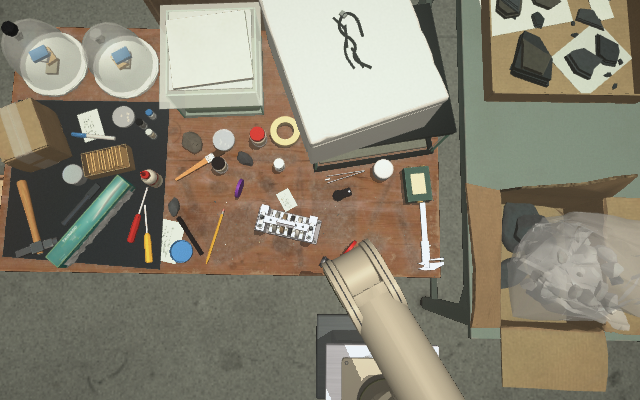

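The top view is clear, with the rack and bar at (287,224). The scene view is blocked by the arm, so I'll move it to the right.

```bash
python3 -c "
from h import *
go((.40,-.03,.22),65)"
```

```text
turn [-0.1   0.31  0.03] shift [ -24.1 -107.9 -118.5]
turn [ 1.799e+02  5.000e-02 -4.900e-01] shift [ -24.1 -107.9 -118.5]
turn [ 1.799e+02  5.000e-02 -4.900e-01] shift [ -24.1 -107.9 -118.5]
cur [0.3526 0.1232 0.1965] jaw 64.9 j7 0.61 t 21.88
```

```bash
python3 -m inch '[[[0,0,0],[-10,-25,-30],0.6],[[0,0,0],[-20,-50,-60],0.6],[[0,0,0],[-24,-80,-90],0.6],[[0,0,0],[-24,-108,-118],0.6],[[0,0,0],[-24,-108,-118],0.6],[[0,0,0],[-24,-108,-118],0.6]]'
python3 - <<'E'
from h import *
c=camera('scene');np.savez('s20.npz',**c);save('s20.png',c['pixels'],(240,185,325,270),8)
t=camera('top');np.savez('t20.npz',**t);save('t20.png',t['pixels'],(245,190,330,255),9)
save('s20f.png',c['pixels'])
E
```

```text
clock: 22.62
position: [0.4008, -0.0287, 0.2198]
ee_rot: [-0.379, 0.595, 0.38, 0.598]
ft_force: [-0.1, 0.2, 1.4]
grip_width: 0.401
```

View pics/s20.png

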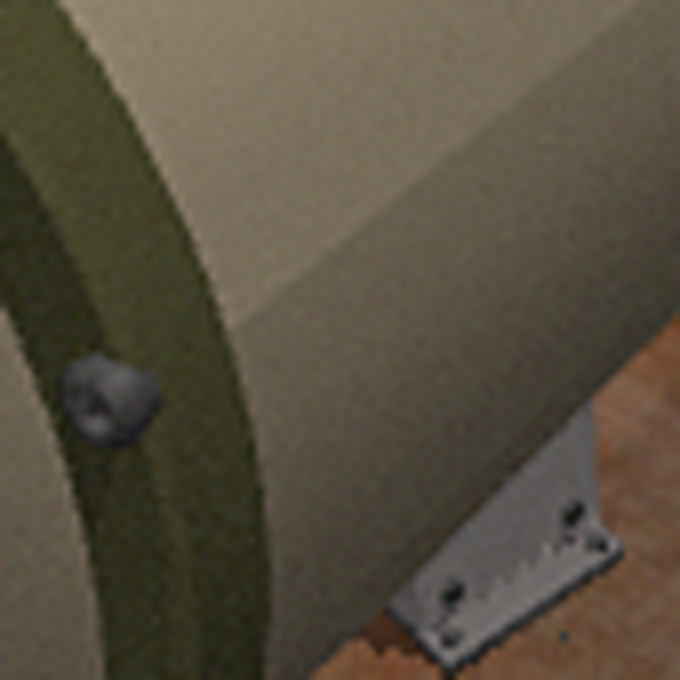

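View pics/t20.png

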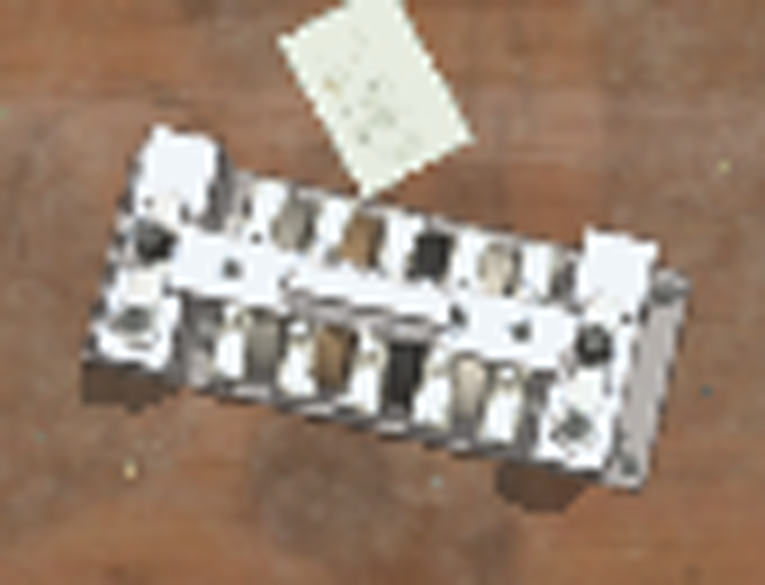

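The top view shows both latches across the bar ends, with the left pivot at (135,318) and pin at (152,240), and the right pivot at (575,427) and pin at (595,343). The four slices stand between the fins. I'll quantify the latch angles.

```bash
python3 - <<'E'
from h import *
c=np.load('t20.npz')
f=lambda p,z:onz(c,*px(p,(245,190),9),z)[:2]*1000
for a,b in(((135,318),(152,240)),((575,427),(595,343))):
    P=f(a,.086);Q=f(b,.1145);d=Q-P;print(P,Q,np.hypot(*d),np.degrees(np.arctan2(d[1],d[0])))
d=f((135,318),.086)-f((575,427),.086);print('rack yaw',np.degrees(np.arctan2(d[1],d[0]))-90)
d=f((232,268),.078)-f((521,330),.078);print('bar yaw',np.degrees(np.arctan2(d[1],d[0]))-90, (f((232,268),.078)+f((521,330),.078))/2)
W=cloud(c)
for z0,z1 in((.1,.12),):pass
S=W[190:255,245:330].reshape(-1,3)
r=S[(S[:,2]>.1)&(S[:,2]<.111)&(abs(S[:,0]-.484)<.02)&(abs(S[:,1]-.274)<.022)];print('rib top z',np.median(r[:,2]),len(r))
E
```

```text
[477.11730896 346.26713795] [498.1155445  338.81703698] 22.28070690671861 -19.534508119594825
[446.05852383 211.7396885 ] [469.38121472 206.00285907] 24.017891713463285 -13.81905960872642
rack yaw -13.000273429613912
bar yaw -11.224882573869778 [484.80910538 273.34764389]
rib top z 0.10742042850880223 56
```

The numbers agree with shut within pixel noise, and the rib top reads 107.4 mm against 108 mm seated. I'll move the arm to the left for a clear scene view.

```bash
python3 -c "
from h import *
go((.33,.48,.23),65)"
```

```text
turn [0.   0.28 0.03] shift [ -8.3 278.7 431.1]
turn [-1.8e+02 -5.0e-02  4.4e-01] shift [ -8.3 278.7 431.1]
turn [-1.8e+02 -5.0e-02  4.4e-01] shift [ -8.3 278.7 431.1]
cur [ 0.4004 -0.0285  0.2198] jaw 65.0 j7 0.99 t 22.73
```

```bash
python3 -m inch '[[[0,0,0],[-8,20,35],0.6],[[0,0,0],[-8,50,80],0.6],[[0,0,0],[-8,84,130],0.6],[[0,0,0],[-8,118,182],0.6],[[0,0,0],[-8,150,233],0.6],[[0,0,0],[-8,184,285],0.6],[[0,0,0],[-8,218,337],0.6],[[0,0,0],[-8,250,387],0.6],[[0,0,0],[-8,279,431],0.6],[[0,0,0],[-8,279,431],0.6]]'
python3 -m inch '[[[0,0,0],[0,0,0],0.6],[[0,0,0],[0,0,0],0.6],[[0,0,0],[0,0,0],0.6]]'
python3 - <<'E'
from h import *
c=camera('scene');save('s21.png',c['pixels'],(240,185,325,270),8);save('s21f.png',c['pixels'])
E
```

```text
clock: 23.98
position: [0.3259, 0.4843, 0.2283]
ee_rot: [-0.381, 0.594, 0.383, 0.596]
ft_force: [1.2, -0.4, 0.4]
grip_width: 0.397
clock: 24.35
position: [0.3263, 0.4836, 0.2287]
ee_rot: [-0.381, 0.594, 0.383, 0.596]
ft_force: [-0.1, -0.2, 0.1]
grip_width: 0.401
```

View pics/s21.png

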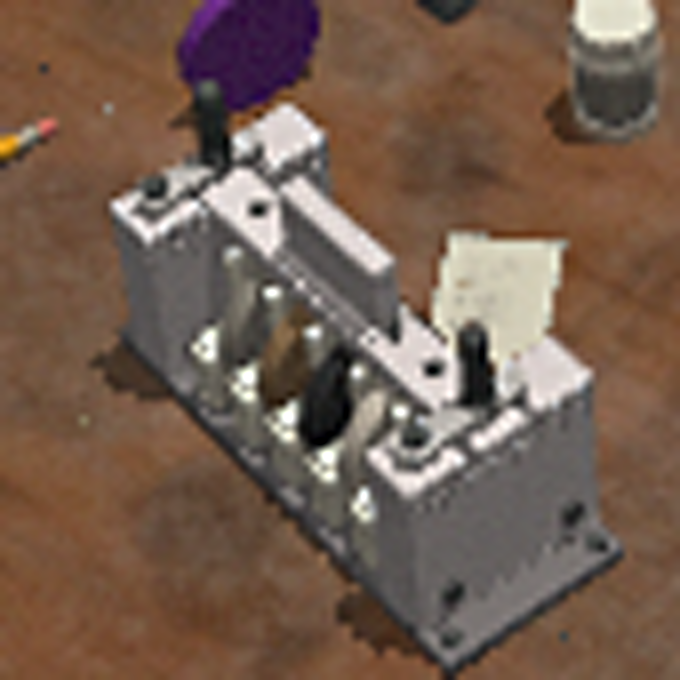

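View pics/s21f.png

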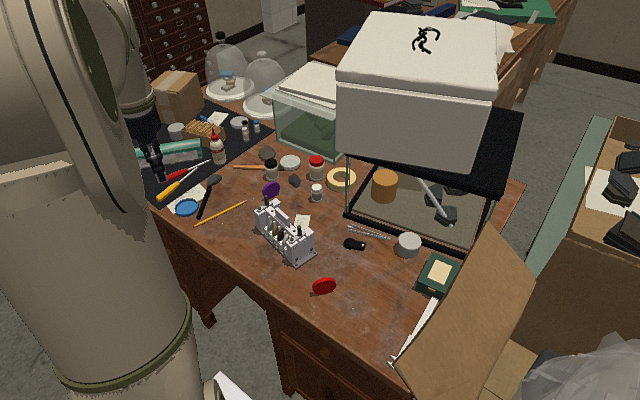

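```bash
python3 - <<'E'
from h import *
c=camera('scene');np.savez('s21.npz',**c)
a=cv2.resize(c['pixels'][192:222,250:285],None,fx=11,fy=11,interpolation=cv2.INTER_CUBIC)
b=cv2.resize(c['pixels'][222:252,283:318],None,fx=11,fy=11,interpolation=cv2.INTER_CUBIC)
save('z.png',np.hstack([a,b]))
E
```

```text
(no output)
```

View pics/z.png

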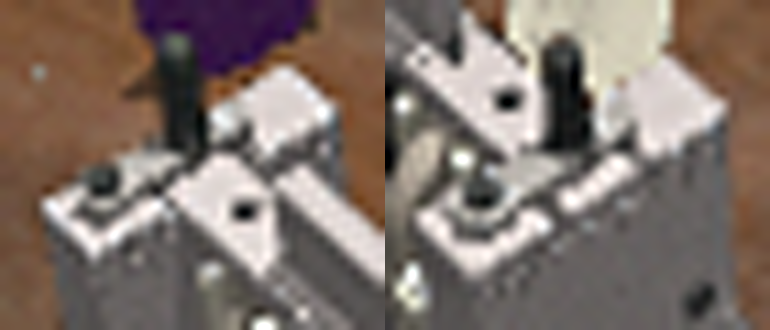

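```bash
python3 - <<'E'
from h import *
c=np.load('s21.npz')
A=lambda p,z:onz(c,*px(p,(250,192),11),z)[:2]*1000
B=lambda p,z:onz(c,*px((p[0]-385,p[1]),(283,222),11),z)[:2]*1000
an=lambda d:(np.degrees(np.arctan2(d[1],d[0])).round(1),np.hypot(*d).round(1))
for zb in(.0845,.087):
  for n,f,b,ft,tp,e0,e1 in(('L',A,(103,182),(176,38),(245,118),(95,255),(335,110)),('R',B,(480,188),(563,42),(620,105),(470,275),(725,110))):
    P=f(b,zb);print(n,P.round(1),'pintop',an(f(ft,.1145)-P),'tip',an(f(tp,.0845)-P),'edge',an(f(e1,.078)-f(e0,.078)))
E
```

```text
L [477.7 348.9] pintop (np.float64(-10.2), np.float64(25.4)) tip (np.float64(-19.2), np.float64(37.8)) edge (np.float64(-10.7), np.float64(70.6))
R [449.3 215.6] pintop (np.float64(-14.0), np.float64(24.3)) tip (np.float64(-14.5), np.float64(37.8)) edge (np.float64(-12.4), np.float64(71.1))
L [476.1 347. ] pintop (np.float64(-5.5), np.float64(26.8)) tip (np.float64(-15.7), np.float64(38.7)) edge (np.float64(-10.7), np.float64(70.6))
R [447.8 214.1] pintop (np.float64(-10.0), np.float64(25.5)) tip (np.float64(-11.8), np.float64(38.9)) edge (np.float64(-12.4), np.float64(71.1))
```

Both latch angles come out at about -12°, matching the rack yaw in both views to within pixel noise, and both pushes ended on a hard stop. Handing in.

```bash
python3 -c "
from h import *
print(manip.hand_in())"
```

```text
the job is handed in; nothing more can be done
None
```

The rack is closed. The comb bar sits down in both saddles with its fins between the slices, and both latches are swung shut over its ends. I handed it in at about 24.5 s, with the arm clear of everything.

**Bar:** I gripped it by the rib and lined it up with the slot walls in the scene camera. I then lowered it in small steps until it touched the saddle floors at about 7 N. It touched at a tool height of 85.0 mm, the expected seated height, and the rib top later measured 107.4 mm against a nominal 108 mm. I only released it after that.

**Slices:** All four were standing in their slots in the last pictures.

**Latches:** I swung each one with its pin loosely between the fingers, then pushed gently until it stopped moving at about 10 N. The last scene picture shows both arms lying across the bar ends.

**Other things on the desk:** I saw no change in the last full picture, but I checked this by eye and did not measure it.

**Measurements that disagreed:**
- **Camera views:** Before placing, the two views differed by about 1–2 mm and 1° on where the rack was, so I used a value in between and checked the fins against the walls.
- **Latch angles:** The left latch measured anywhere from -5.5° to -19.5° and the right from -10° to -14.5°, against a rack yaw of about -12°. A pixel is about 2–3 mm, so I put this down to resolution. The evidence for fully shut is the hard stops, and the pin positions worked out there were within about 1.5 mm of where they should be.

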